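# Change over the converter modules in the burn-in dock

### The arm

A 6-joint arm with a two-finger parallel gripper is mounted at the origin on the work surface. World frame = base frame: x ahead of the robot, y to its left, z up, the work surface at z = 0. Lengths are in m, angles in rad, forces in N, time in s.
With the tool pointing down it reaches from about 0.35 to 1 m from the base axis. Payload 7.1 kg.
Tool frame: the origin (TCP) lies between the finger pads; the fingertips stand 22 mm ahead of it and the grasp point (between the pads) lies 3 mm ahead of it; x points along the fingers, y is the direction in which the jaws open and shut, and the axes are right-handed (so a half turn about x gives the same grasp; the last joint's range is limited). The gripper opens to 85 mm and grips with 20 to 120 N. Pads are 22 mm wide; open, the fingers measure 114 mm over their backs; the gripper's body (76 mm by 85 mm) begins 54 mm behind the grasp point. The pads swing forward as they close: fully open they stand 13 mm farther back than shut.
Start: joints at [-1.327, 0.423, 1.63, -0, 1.089, -0.019], TCP at [0.162, -0.604, 0.253] pointing down, gripper open.
Joint ranges: [-3, 3], [-0.9, 2.11], [0.09, 2.58], [-1.31, 4.45], [0.11, 2.69], [-2.54, 2.54]. Speed limits (rad/s): [2.39, 2.39, 3.01, 3.14, 3.14, 3.14].

### API

Orientations are given as a rotation vector (axis times angle).
In Python, from rig import manip gives the robot as it stands. The module is installed in compiled form; this text tells all that it offers. Calls block until the motion is done:
- manip.move_to(position, orientation): joint-space move of the TCP to a pose.
- manip.servo_line(position, orientation=None, rate=0.15): straight line of the TCP; orientation=None keeps the orientation; rate is the mean speed in m/s.
- manip.set_joints(angles): joint-space move.
- manip.command_gripper(opening, f_grip=None): finger opening in m; f_grip is the grip in N (None keeps the last); returns when the fingers have stopped.
- manip.hold(seconds).
- manip.solve_ik(position, orientation): joint angles nearest the present ones, or None.
- manip.camera(name): name is "scene" or "side" or "wrist"; returns a dict with "image" (384x512x3 uint8, red, green, blue), "fx", "fy", "cx", "cy" (pixels), "k1" (the pictures are not rectified: a ray, as slopes to the right and down, at radius r is drawn at 1 + k1 r^2 times it, then the intrinsics apply), "cam_to_world" (4x4, takes a point from camera to world coordinates); the wrist camera has in their place "mount" (4x4, takes a point from camera to tool coordinates, whose origin is the TCP and whose axes are the tool frame's). Camera axes: x right, y down, z forward; pixel columns grow to the right and rows downward; lengths in m; the calibration is good to about 2 mm. A picture is of the moment at which its call begins: read the wrist's pose just before it. There is no depth.
A pose or a line that the arm cannot do raises manip.IKError and nothing moves.
- manip.sign_off(): hands the job in, once; it reports no verdict.
Readings, each from a call of its own:
- manip.get_time(): time.
- manip.get_joint_positions(): joint angles.
- manip.get_joint_vel(): joint speeds.
- manip.get_tau(): joint torques, N m.
- manip.get_position(): TCP position.
- manip.get_ee_rot(): TCP orientation.
- manip.get_contact_force(): force on the tool from outside, world axes, zero at the start.
- manip.get_torque(): the same for the moment, N m.
- manip.get_width(): finger opening in m.
Only numpy, scipy, OpenCV 4.12 (cv2) and the standard library are available. Lean on these libraries where they do the work, as an engineer would, in place of code of your own. Each camera call takes 0.05 s, during which the arm holds its last target.

### The job

The module locked in the dock's middle bay has finished its burn-in: unlock it and lay it flat in the out-tray. Load every repaired module on the bench into a bay of its own, any bay: open the cam, register the module against the side fence and the sprung contacts with its stud's head in the cam's mouth, then turn the lever clockwise all the way, so that the module is drawn tight and square onto the stop posts. Leave the other things alone.

Things in the scene. Friction and masses are not known exactly. Their poses are not given: they have to be found in the camera images.
- dock: Burn-in dock: aluminium plate 240 (x) x 372 (y) x 10 mm fixed on the bench. Origin: centre of its underside; x points away from the robot (turned by up to 0.1 rad), y to the left. Three equal bays at y = +135, 0, -135 mm, each with, along +x: a flat bed with a side fence, two stop posts with a sprung contact pad between them, and a cam lock with a crank lever.
- seat_left (a point): Where a module's origin lies when fully home in the left (robot's left) bay: nose on both stop posts, side on the fence. On top of the plate, 10 mm above the bench; axes as the dock's. The bed's +y side has a steel fence 95 x 8 mm, 12 mm high above the plate, inner face 24 mm from this point; its -y side is open.
- seat_mid (a point): The same for the middle bay.
- seat_right (a point): The same for the right (-y) bay.
- stop_left (a point): Left bay (all alike): midway between the faces of the two stop posts, on the plate, 42 mm (dock x) beyond the seat. Posts 11 mm wide, 40 mm high above the plate, 30 mm clear between them, open above. Between them, up to 14 mm above the plate, a black pad stands 4 mm proud of the faces and yields to a push of 1.4 N, rising to 4 N when flush; it springs back.
- axis_left (a point): Left bay: cam axis (vertical), on the plate, 88 mm (dock x) beyond the seat. The cam is a C-shaped steel ring 72 mm across, 40 mm high, open above. At joint 0 its 24 mm wide mouth faces the robot: a head slides in along +x. Turned, its greased lips pass behind the head and draw it along +x. It catches only a module whose nose is within 6 mm of the stops (4 mm = touching the pad).
- cam_left (a joint): Turn of the left cam, rad: 0 = fully open, lever pointing 0.35 rad to the right of dock +x; grows clockwise seen from above to 2.2 = end of travel, locked, lever swung back to 2.55 rad right of dock +x, over the module's right nose corner. It draws from 0.5 to 2.0. Friction 0.12 N m: it stays where left. May start partly closed (up to 0.9); a head goes in below about 0.15.
- cam_mid (a joint): The same for the middle cam.
- cam_right (a joint): The same for the right (-y) cam.
- knob_left (a point): Top centre of the upright black knob on the left cam's lever: a cylinder 20 mm across, 30 mm tall, top 97 mm above the bench; the flat lever lies right below it. It moves in a level circle of 49 mm radius about the cam's axis and can be pushed from any side or taken from above. The other two are alike: their places follow from the dock and their joints.
- module1: Converter module: aluminium box with fins on top and dark ends, 84 (x) x 48 (y) x 46 mm high, about 0.4 kg; may be absent. Origin: centre of its underside. A steel stud with a round head sticks out of its nose (+x end), 25 mm above the underside: neck 7 mm thick, ball head 18 mm across. The other end has a small black terminal strip on top. Easily gripped across its 48 mm width from above.
- module2: Converter module: aluminium box with fins on top and dark ends, 84 (x) x 48 (y) x 46 mm high, about 0.4 kg; may be absent. Origin: centre of its underside. A steel stud with a round head sticks out of its nose (+x end), 25 mm above the underside: neck 7 mm thick, ball head 18 mm across. The other end has a small black terminal strip on top. Easily gripped across its 48 mm width from above.
- module3: Converter module: aluminium box with fins on top and dark ends, 84 (x) x 48 (y) x 46 mm high, about 0.4 kg; may be absent. Origin: centre of its underside. A steel stud with a round head sticks out of its nose (+x end), 25 mm above the underside: neck 7 mm thick, ball head 18 mm across. The other end has a small black terminal strip on top. Easily gripped across its 48 mm width from above.
- module1_head (a point): Centre of the ball head of module1's stud: 75.5 mm along the module's +x from its origin, 25 mm up.
- module2_head (a point): Centre of the ball head of module2's stud: 75.5 mm along the module's +x from its origin, 25 mm up.
- module3_head (a point): Centre of the ball head of module3's stud: 75.5 mm along the module's +x from its origin, 25 mm up.
- tested_module: The module that has finished its burn-in: the same as the others in every way. It starts locked in the middle bay of the dock (cam_mid at 2.2). Origin: centre of its underside.
- out_tray: Out-tray: open grey plastic tray fixed on the bench left of the dock, 120 (x) x 170 (y) mm, walls 3 mm thick and 20 mm high, floor 3 mm above the bench. Origin: centre of its underside; x away from the robot when unturned. A module with its stud is 127 mm long, so it goes in along y, the stud either way.
- solvent_bottle: Bystander, to be left alone: white plastic solvent bottle with a pointed spout, 54 mm across, 125 mm tall.
- solder_spool: Bystander, to be left alone: spool of solder, 64 mm across, 44 mm tall.
- tweezers: Bystander, to be left alone: steel tweezers, 140 mm long, lying.
- flux_syringe: Bystander, to be left alone: flux syringe, 130 mm long, lying.
- flux_brush: Bystander, to be left alone: small brush, 150 mm long, lying.
- multimeter: Bystander, to be left alone: dark hand multimeter, 150 x 75 x 35 mm, lying.
There are look-alikes about, which are no part of the job. Leave any red, turquoise or yellow look-alike of the tested_module alone.

How it is judged:
At the end, for the whole second after the job is handed in: The tested module lies flat on the out-tray's floor; each other module lies flat in a bay, at rest: origin within 3 mm of that bay's seat along the bay, 4 mm across it and 3 mm in height, stud towards the cam, square and upright within 0.05 rad, its cam turned beyond 1.9 rad (x of tested_module in the frame of out_tray between -0.045 and 0.045 m and y of tested_module in the frame of out_tray between -0.055 and 0.055 m and z of tested_module in the frame of out_tray between 0 and 0.007 m and angle between tested_module's own z axis and vertical below 0.06 rad and linear speed of each of tested_module, module1, module2, module3 below 0.01 m/s and ((x of module1 in the frame of seat_left between -0.003 and 0.003 m and y of module1 in the frame of seat_left between -0.004 and 0.004 m and z of module1 in the frame of seat_left between -0.003 and 0.003 m and x of module1_head in the frame of seat_left above 0.06 m and angle between the x axis of module1 and the x axis of seat_left, either way round below 0.05 rad and angle between module1's own z axis and vertical below 0.05 rad and value of joint cam_left above 1.9 rad) or (x of module1 in the frame of seat_mid between -0.003 and 0.003 m and y of module1 in the frame of seat_mid between -0.004 and 0.004 m and z of module1 in the frame of seat_mid between -0.003 and 0.003 m and x of module1_head in the frame of seat_mid above 0.06 m and angle between the x axis of module1 and the x axis of seat_mid, either way round below 0.05 rad and angle between module1's own z axis and vertical below 0.05 rad and value of joint cam_mid above 1.9 rad) or (x of module1 in the frame of seat_right between -0.003 and 0.003 m and y of module1 in the frame of seat_right between -0.004 and 0.004 m and z of module1 in the frame of seat_right between -0.003 and 0.003 m and x of module1_head in the frame of seat_right above 0.06 m and angle between the x axis of module1 and the x axis of seat_right, either way round below 0.05 rad and angle between module1's own z axis and vertical below 0.05 rad and value of joint cam_right above 1.9 rad)) and ((x of module2 in the frame of seat_left between -0.003 and 0.003 m and y of module2 in the frame of seat_left between -0.004 and 0.004 m and z of module2 in the frame of seat_left between -0.003 and 0.003 m and x of module2_head in the frame of seat_left above 0.06 m and angle between the x axis of module2 and the x axis of seat_left, either way round below 0.05 rad and angle between module2's own z axis and vertical below 0.05 rad and value of joint cam_left above 1.9 rad) or (x of module2 in the frame of seat_mid between -0.003 and 0.003 m and y of module2 in the frame of seat_mid between -0.004 and 0.004 m and z of module2 in the frame of seat_mid between -0.003 and 0.003 m and x of module2_head in the frame of seat_mid above 0.06 m and angle between the x axis of module2 and the x axis of seat_mid, either way round below 0.05 rad and angle between module2's own z axis and vertical below 0.05 rad and value of joint cam_mid above 1.9 rad) or (x of module2 in the frame of seat_right between -0.003 and 0.003 m and y of module2 in the frame of seat_right between -0.004 and 0.004 m and z of module2 in the frame of seat_right between -0.003 and 0.003 m and x of module2_head in the frame of seat_right above 0.06 m and angle between the x axis of module2 and the x axis of seat_right, either way round below 0.05 rad and angle between module2's own z axis and vertical below 0.05 rad and value of joint cam_right above 1.9 rad)) and ((x of module3 in the frame of seat_left between -0.003 and 0.003 m and y of module3 in the frame of seat_left between -0.004 and 0.004 m and z of module3 in the frame of seat_left between -0.003 and 0.003 m and x of module3_head in the frame of seat_left above 0.06 m and angle between the x axis of module3 and the x axis of seat_left, either way round below 0.05 rad and angle between module3's own z axis and vertical below 0.05 rad and value of joint cam_left above 1.9 rad) or (x of module3 in the frame of seat_mid between -0.003 and 0.003 m and y of module3 in the frame of seat_mid between -0.004 and 0.004 m and z of module3 in the frame of seat_mid between -0.003 and 0.003 m and x of module3_head in the frame of seat_mid above 0.06 m and angle between the x axis of module3 and the x axis of seat_mid, either way round below 0.05 rad and angle between module3's own z axis and vertical below 0.05 rad and value of joint cam_mid above 1.9 rad) or (x of module3 in the frame of seat_right between -0.003 and 0.003 m and y of module3 in the frame of seat_right between -0.004 and 0.004 m and z of module3 in the frame of seat_right between -0.003 and 0.003 m and x of module3_head in the frame of seat_right above 0.06 m and angle between the x axis of module3 and the x axis of seat_right, either way round below 0.05 rad and angle between module3's own z axis and vertical below 0.05 rad and value of joint cam_right above 1.9 rad))); the robot touches nothing.
It fails at once if a bystander is moved by more than 50 mm (distance of any of solvent_bottle, solder_spool, tweezers, flux_syringe, flux_brush, multimeter from where it was at the start of the episode above 0.05 m).
Of module1, module2, module3 only 2 to 3 are there at a start; the rules pass over those that are not, and their reading is None.
At some moment in a run one of module1, module2, module3 may be knocked a few centimetres aside while the robot is not near it.
Once in a run the grip may slacken for a moment while it holds something.
It also fails if it takes over 210 s, if anything falls off the work surface, if the arm or the gripper's body presses on something with over 40 N, if the wrist force passes 120 N, or if a joint passes its speed limit or range.

## Working session

There is one attempt and no reset: what is moved stays moved. The work goes in short steps, each a Python script; the robot and the scene stay as the last script left them, time stands still between calls to the robot, and variables do not carry over. Pictures are saved under pics/ and viewed, and the job is handed in when it is done.

```bash
ls -la; mkdir -p pics; cat > h.py <<'E'
import numpy as np, cv2
from rig import manip
from scipy.spatial.transform import Rotation as R
def save(img,name,crop=None,scale=1):
    im=img
    if crop: x0,y0,x1,y1=crop; im=im[y0:y1,x0:x1]
    if scale!=1: im=cv2.resize(im,None,fx=scale,fy=scale,interpolation=cv2.INTER_CUBIC)
    cv2.imwrite('pics/'+name+'.png',im[:,:,::-1])
def K(c): return np.array([[c['fx'],0,c['cx']],[0,c['fy'],c['cy']],[0,0,1.]])
def dist(c): return np.array([c['k1'],0,0,0,0.])
def toolT():
    T=np.eye(4);T[:3,3]=manip.get_position();T[:3,:3]=R.from_rotvec(manip.get_ee_rot()).as_matrix();return T
def snap(name):
    T=toolT() if name=='wrist' else None
    c=manip.camera(name)
    c['T']=T@np.array(c['mount']) if name=='wrist' else np.array(c['cam_to_world'])
    return c
def ray(c,uv):
    p=cv2.undistortPoints(np.array(uv,float).reshape(-1,1,2),K(c),dist(c)).reshape(-1,2)
    d=np.c_[p,np.ones(len(p))]@c['T'][:3,:3].T
    return c['T'][:3,3],d
def onz(c,uv,z):
    o,d=ray(c,uv); return o+d*((z-o[2])/d[:,2])[:,None]
def proj(c,P):
    P=np.array(P,float).reshape(-1,3); Ti=np.linalg.inv(c['T'])
    p=P@Ti[:3,:3].T+Ti[:3,3]
    return cv2.projectPoints(p.reshape(-1,1,3),np.zeros(3),np.zeros(3),K(c),dist(c))[0].reshape(-1,2)
def tri(cs,uvs):
    A=np.zeros((3,3));b=np.zeros(3)
    for c,uv in zip(cs,uvs):
        o,d=ray(c,[uv]);d=d[0]/np.linalg.norm(d[0]);M=np.eye(3)-np.outer(d,d);A+=M;b+=M@o
    X=np.linalg.solve(A,b); return X,[np.linalg.norm(proj(c,X)[0]-uv) for c,uv in zip(cs,uvs)]
E
python3 - <<'E'
from h import *
import pickle
for n in ['scene','side','wrist']:
    c=snap(n); save(c['image'],n+'0',scale=1.5); pickle.dump(c,open(f'{n}0.pkl','wb'))
    print(n,c['fx'],c['cx'],c['cy'],c['k1']); print(c['T'].round(3))
print(manip.get_time(),manip.get_ee_rot(),manip.get_contact_force(),manip.get_width())
E
```

```text
total 12
drwxr-xr-x  3 agent agent 4096 Dec  7 02:48 .
drwxr-xr-x 23 root  root  4096 Dec  7 02:48 ..
drwxr-xr-x  2 agent agent 4096 Dec  7 02:48 pics
scene 474.39178583692035 251.1652670058758 198.01498162487508 -0.009510750562658597
[[ 0.433  0.683 -0.588  1.246]
 [ 0.901 -0.339  0.269 -0.312]
 [-0.016 -0.647 -0.763  1.097]
 [ 0.     0.     0.     1.   ]]
side 347.9301709585572 256.7506606012805 196.86645461585368 -0.010946775670397308
[[-0.727 -0.473  0.498 -0.118]
 [-0.687  0.504 -0.524  0.666]
 [-0.002 -0.723 -0.691  0.902]
 [ 0.     0.     0.     1.   ]]
wrist 322.6380047092882 254.25808226249515 188.39194113658488 -0.018713427669631237
[[ 0.26  -0.932 -0.254  0.227]
 [-0.966 -0.251 -0.067 -0.587]
 [-0.001  0.263 -0.965  0.373]
 [ 0.     0.     0.     1.   ]]
0.15 [ 2.08151558  0.27644569 -2.08182633] [ 0.08680083  0.53930646 -0.30505622] 0.0855884455394891
```

View pics/scene0.png

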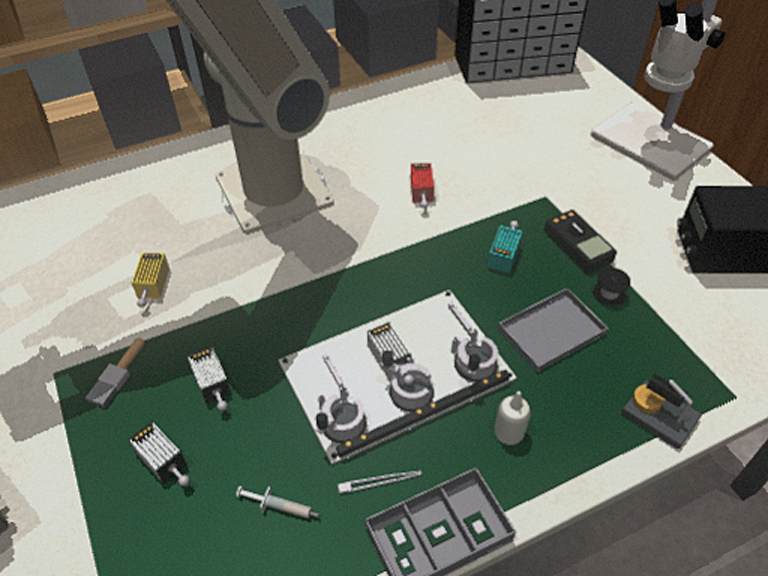

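View pics/side0.png

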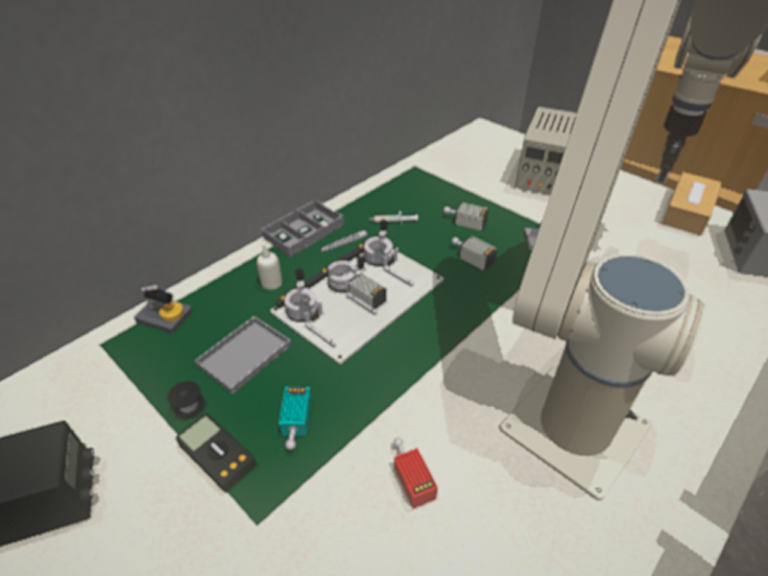

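View pics/wrist0.png

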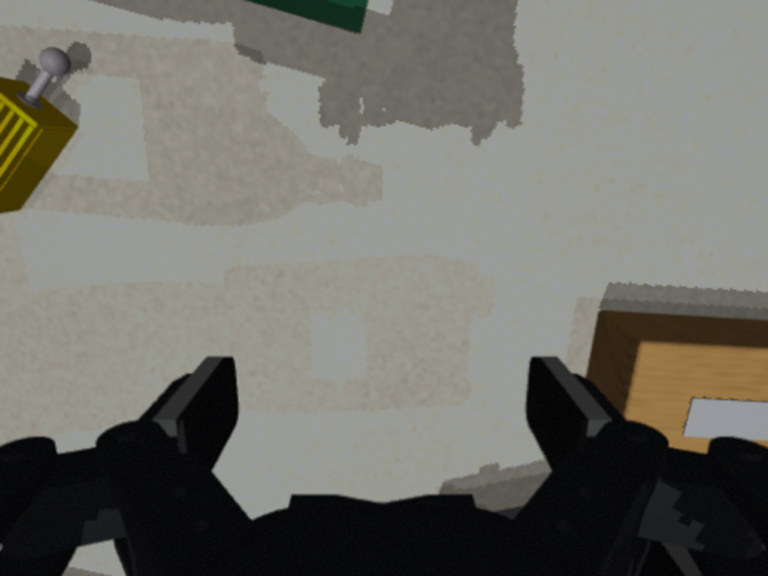

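```bash
python3 - <<'E'
from h import *
import pickle
c=pickle.load(open('scene0.pkl','rb')); save(c['image'],'scene_dock',(180,180,350,310),4.5)
save(c['image'],'scene_mod',(70,215,230,345),4.5)
s=pickle.load(open('side0.pkl','rb')); save(s['image'],'side_dock',(170,120,350,250),4.4)
E
```

```text
(no output)
```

View pics/scene_dock.png

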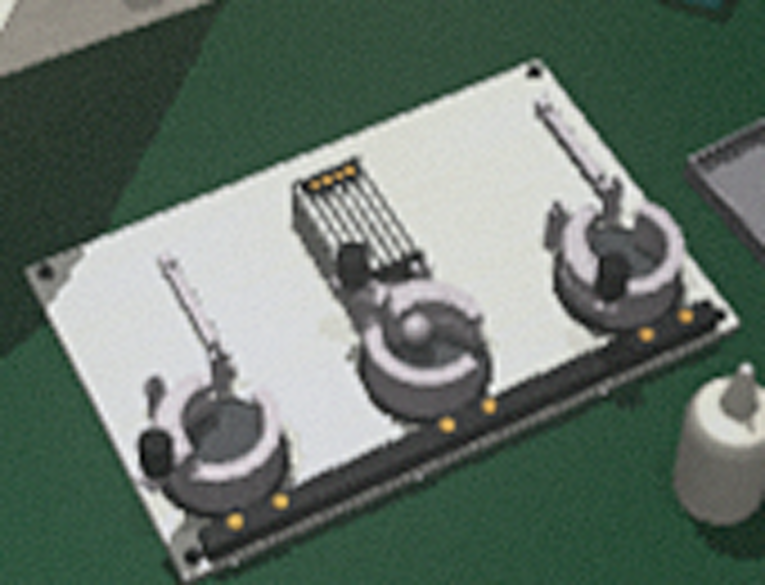

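View pics/scene_mod.png

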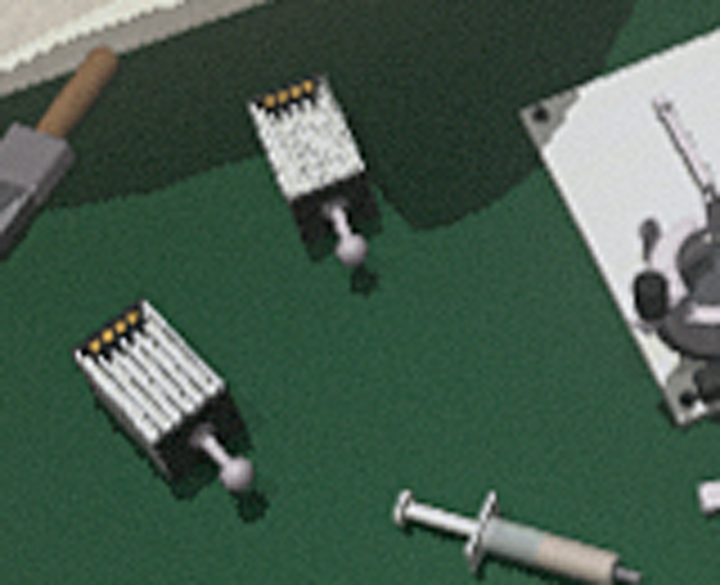

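View pics/side_dock.png

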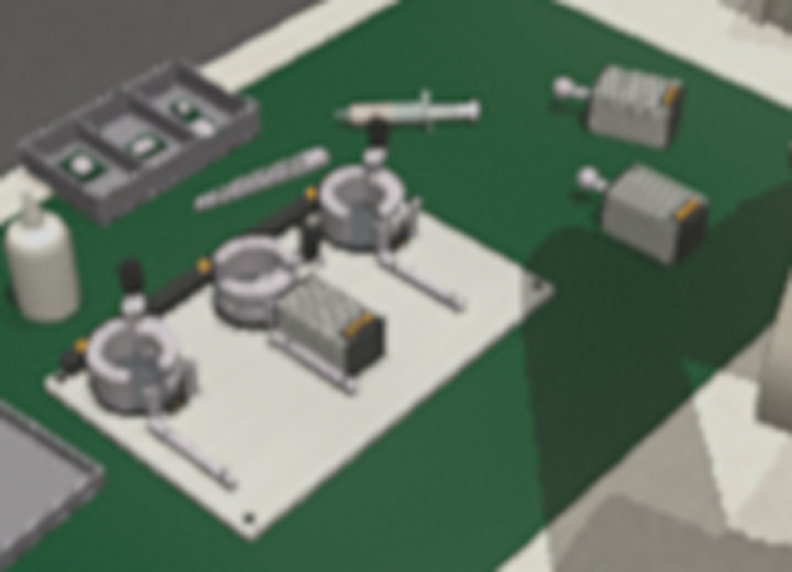

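```bash
cat > dock0.py <<'E'
from h import *
import pickle
from scipy.optimize import least_squares
c=pickle.load(open('scene0.pkl','rb'));s=pickle.load(open('side0.pkl','rb'))
f=lambda uv,sc,o:(np.array(uv,float)+.5)/sc-.5+np.array(o)
sc=f([(25,268),(540,60),(740,322),(185,578)],4.5,(180,180)); mdl=np.array([(-.12,-.186,.01),(-.12,.186,.01),(.12,.186,.01),(.12,-.186,.01)])
sd=f([(552,290),(250,538),(45,382)],4.4,(170,120))
print(onz(c,sc,.01).round(4)); print(onz(s,sd,.01).round(4))
for i in range(3): print(tri([c,s],[sc[i],sd[i]]))
def P(x): return mdl@np.array([[np.cos(x[2]),np.sin(x[2]),0],[-np.sin(x[2]),np.cos(x[2]),0],[0,0,1]])+[x[0],x[1],0]
fun=lambda x:np.r_[(proj(c,P(x))-sc).ravel(),(proj(s,P(x)[:3])-sd).ravel()]
r=least_squares(fun,[.6,0,0]);print(r.x,r.fun.round(2))
# module heads & tray
E
python3 dock0.py
python3 - <<'E'
import sys;sys.argv=['']
from dock0 import *
heads_sc=f([(350,250),(237,473)],4.5,(70,215)); heads_sd=f([(588,180),(564,87)],4.4,(170,120))
for a,b in zip(heads_sc,heads_sd): print('head',tri([c,s],[a,b]))
knob_sc=f([(155,440),(352,252),(612,258)],4.5,(180,180)) # knob tops R,M,L
knob_sd=f([(377,122),(312,222),(130,264)],4.4,(170,120))
for a,b in zip(knob_sc,knob_sd): print('knob',tri([c,s],[a,b]))
E
```

```text
[[ 0.462  -0.1598  0.01  ]
 [ 0.455   0.2117  0.01  ]
 [ 0.6927  0.2168  0.01  ]
 [ 0.7008 -0.1539  0.01  ]]
[[ 0.4601 -0.1578  0.01  ]
 [ 0.45    0.2115  0.01  ]
 [ 0.6921  0.2153  0.01  ]]
(array([ 0.46101892, -0.15941174,  0.00848649]), [np.float64(0.07072485101489273), np.float64(0.051739906546966724)])
(array([0.45235475, 0.21161003, 0.00769068]), [np.float64(0.5062938115464125), np.float64(0.46881460101275274)])
(array([0.69242604, 0.21599589, 0.01022425]), [np.float64(0.2827434699555117), np.float64(0.21498459256196417)])
[0.57677432 0.0286235  0.02274739] [-0.21 -0.2  -0.35 -0.55  0.13 -0.13 -0.24  0.16  0.18 -0.39 -0.61 -0.36
 -0.51  0.23]
[[ 0.462  -0.1598  0.01  ]
 [ 0.455   0.2117  0.01  ]
 [ 0.6927  0.2168  0.01  ]
 [ 0.7008 -0.1539  0.01  ]]
[[ 0.4601 -0.1578  0.01  ]
 [ 0.45    0.2115  0.01  ]
 [ 0.6921  0.2153  0.01  ]]
(array([ 0.46101892, -0.15941174,  0.00848649]), [np.float64(0.07072485101489273), np.float64(0.051739906546966724)])
(array([0.45235475, 0.21161003, 0.00769068]), [np.float64(0.5062938115464125), np.float64(0.46881460101275274)])
(array([0.69242604, 0.21599589, 0.01022425]), [np.float64(0.2827434699555117), np.float64(0.21498459256196417)])
[0.57677432 0.0286235  0.02274739] [-0.21 -0.2  -0.35 -0.55  0.13 -0.13 -0.24  0.16  0.18 -0.39 -0.61 -0.36
 -0.51  0.23]
head (array([ 0.52242594, -0.28669253,  0.02497947]), [np.float64(0.034476867144735), np.float64(0.022254979917708743)])
head (array([ 0.63148039, -0.38600115,  0.02744237]), [np.float64(0.5399609442985542), np.float64(0.3007562288300079)])
knob (array([ 0.66121135, -0.14842913,  0.09495103]), [np.float64(0.016963984908058283), np.float64(0.010448175633866588)])
knob (array([ 0.5988403 , -0.00181871,  0.10118201]), [np.float64(0.899772229149955), np.float64(0.6406687849378225)])
knob (array([0.6685229 , 0.13168324, 0.09907764]), [np.float64(0.12597545796896695), np.float64(0.09210623027144409)])
```

```bash
cat >> h.py <<'E'
def ori(a):
    y=np.array([np.cos(a),np.sin(a),0]);x=np.array([0,0,-1.]);z=np.cross(x,y)
    return R.from_matrix(np.c_[x,y,z]).as_rotvec()
E
python3 - <<'E'
from h import *
c=manip.camera('wrist');print(np.array(c['mount']).round(4).tolist());print(toolT().round(3))
for p in [(.52,.03,.25),(.45,.03,.25),(.56,-.3,.25),(.55,.16,.1),(.55,-.1,.1),(.6,.25,.15)]:
    for a in [np.pi/2,-np.pi/2]:
        print(p,round(a,2),np.round(manip.solve_ik(p,ori(a+.0227)),2) if manip.solve_ik(p,ori(a+.0227)) is not None else None)
E
```

```text
[[-0.0005, -0.2629, 0.9648, -0.1204], [1.0, -0.0003, 0.0005, 0.0011], [0.0002, 0.9648, 0.2629, -0.0668], [0.0, 0.0, 0.0, 1.0]]
[[-0.     0.26  -0.966  0.162]
 [ 0.001 -0.966 -0.26  -0.603]
 [-1.    -0.001 -0.     0.253]
 [ 0.     0.     0.     1.   ]]
(0.52, 0.03, 0.25) 1.57 [ 0.03  0.28  1.86 -0.    1.01 -1.56]
(0.52, 0.03, 0.25) -1.57 [0.03 0.28 1.86 0.   1.01 1.58]
(0.45, 0.03, 0.25) 1.57 [ 0.04  0.17  2.   -0.    0.97 -1.55]
(0.45, 0.03, 0.25) -1.57 [0.04 0.17 2.   0.   0.97 1.59]
(0.56, -0.3, 0.25) 1.57 [-0.51  0.44  1.61  0.    1.09 -2.1 ]
(0.56, -0.3, 0.25) -1.57 [-0.51  0.44  1.61  0.    1.09  1.04]
(0.55, 0.16, 0.1) 1.57 [ 0.26  0.56  1.83 -0.    0.74 -1.33]
(0.55, 0.16, 0.1) -1.57 [0.26 0.56 1.83 0.   0.74 1.81]
(0.55, -0.1, 0.1) 1.57 [-0.2   0.55  1.86 -0.    0.73 -1.79]
(0.55, -0.1, 0.1) -1.57 [-0.2   0.55  1.86  0.    0.73  1.35]
(0.6, 0.25, 0.15) 1.57 [ 0.38  0.58  1.64 -0.    0.92 -1.22]
(0.6, 0.25, 0.15) -1.57 [0.38 0.58 1.64 0.   0.92 1.92]
```

```bash
python3 - <<'E'
from h import *
import pickle
V=[(.48,-.25,.28),(.52,-.12,.28),(.50,.04,.28),(.56,.10,.24)]
out=[]
for i,p in enumerate(V):
    t=manip.get_time(); manip.move_to(p,ori(np.pi/2)); manip.hold(.1)
    c=snap('wrist'); out.append(c); save(c['image'],f'v{i}',scale=1.5); print(manip.get_time()-t, manip.get_position())
pickle.dump(out,open('v.pkl','wb')); print(manip.get_time())
E
```

```text
1.9333000000000002 [ 0.47975924 -0.25058942  0.2799102 ]
0.75 [ 0.51983468 -0.12101107  0.27998988]
0.8333999999999997 [0.50037816 0.03868318 0.27999156]
0.6166000000000005 [0.55976786 0.09905153 0.24037117]
4.3333
```

View pics/v0.png

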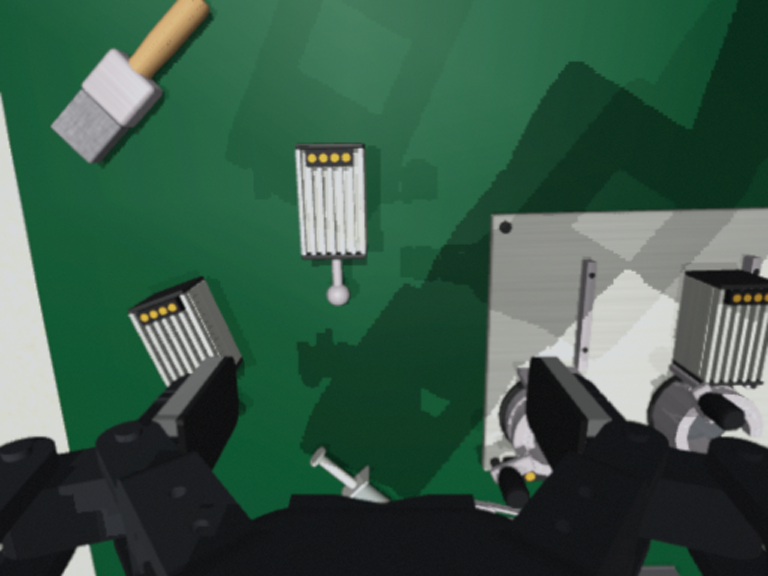

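View pics/v1.png

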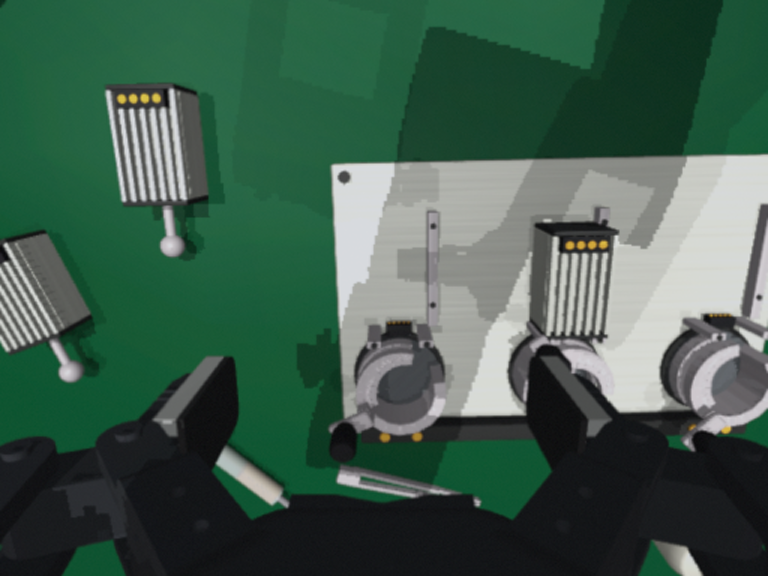

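View pics/v2.png

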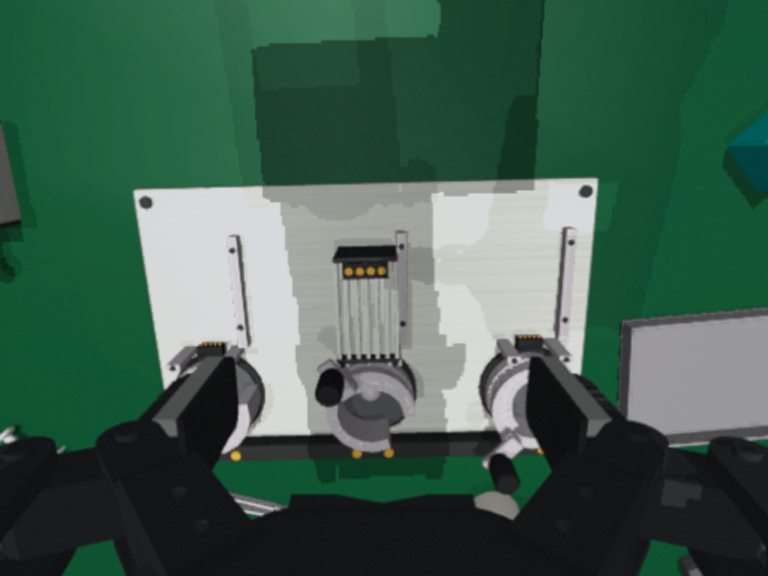

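View pics/v3.png

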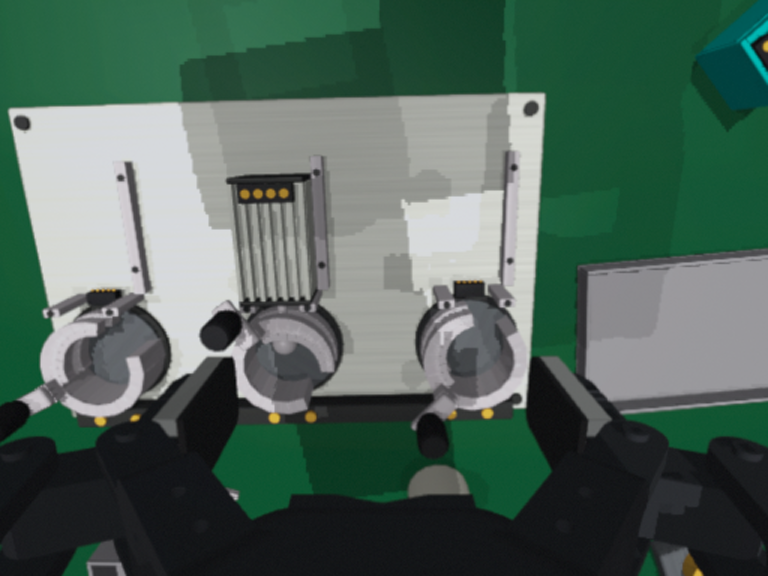

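```bash
python3 - <<'E'
from h import *
import pickle
v=pickle.load(open('v.pkl','rb'))
save(v[3]['image'],'v3a',(0,50,190,190),4); save(v[3]['image'],'v3b',(150,90,370,200),3.6)
save(v[2]['image'],'v2a',(85,110,285,240),4)
save(v[1]['image'],'v1a',(215,100,345,190),6)
E
```

```text
(no output)
```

View pics/v3a.png

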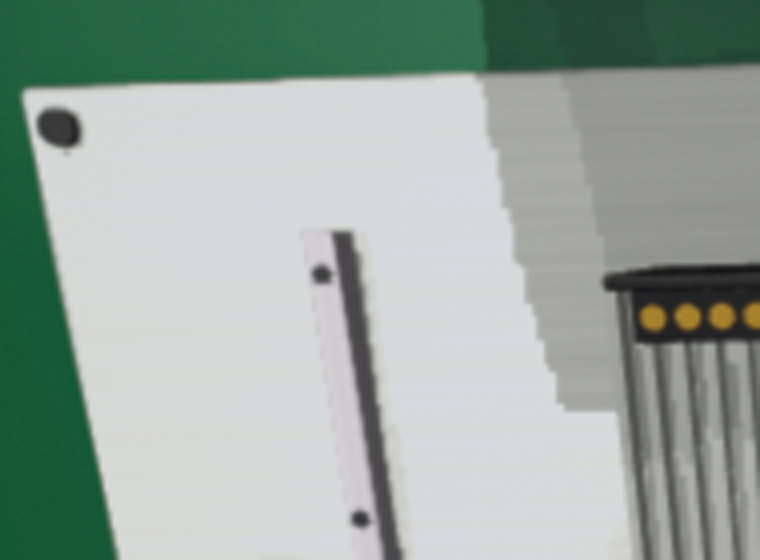

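View pics/v3b.png

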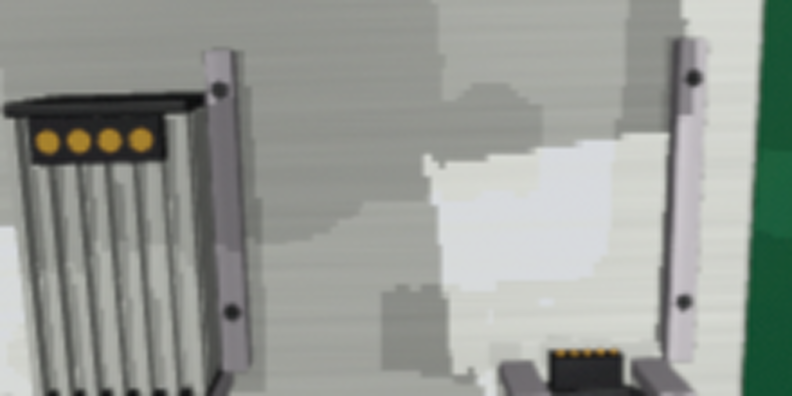

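View pics/v2a.png

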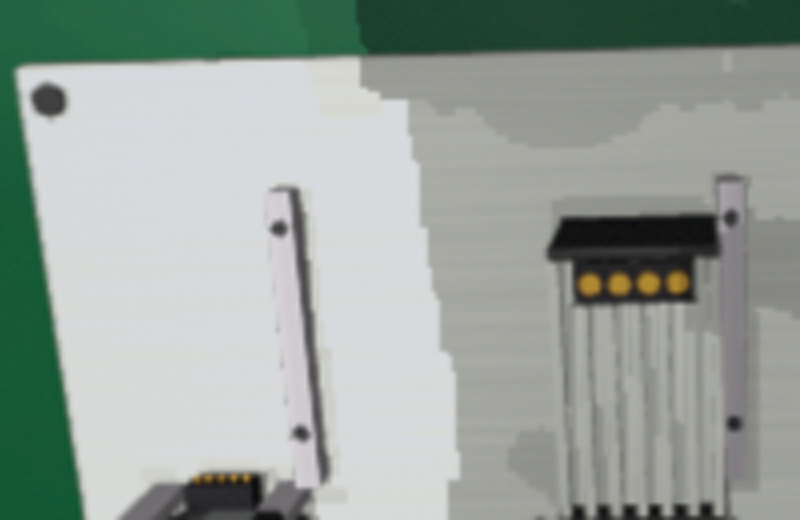

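View pics/v1a.png

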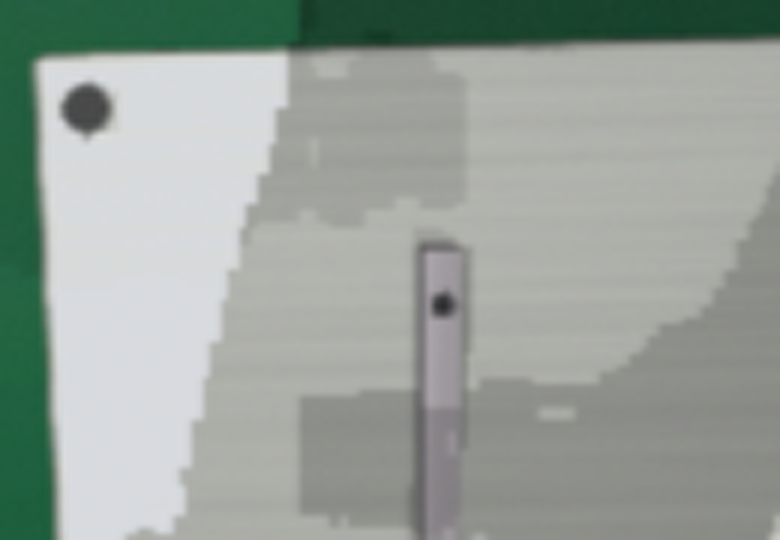

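```bash
python3 - <<'E'
from h import *
import pickle
v=pickle.load(open('v.pkl','rb'))
save(v[3]['image'],'v3c',(270,180,360,250),8); save(v[2]['image'],'v2c',(100,215,300,300),4);save(v[1]['image'],'v1c',(225,205,305,265),9)
save(v[3]['image'],'v3d',(20,185,240,275),3.6)
E
```

```text
(no output)
```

View pics/v3c.png

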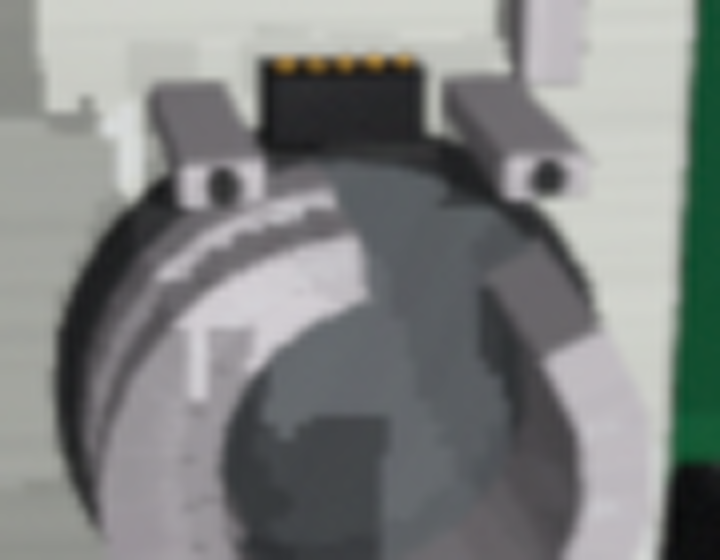

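View pics/v2c.png

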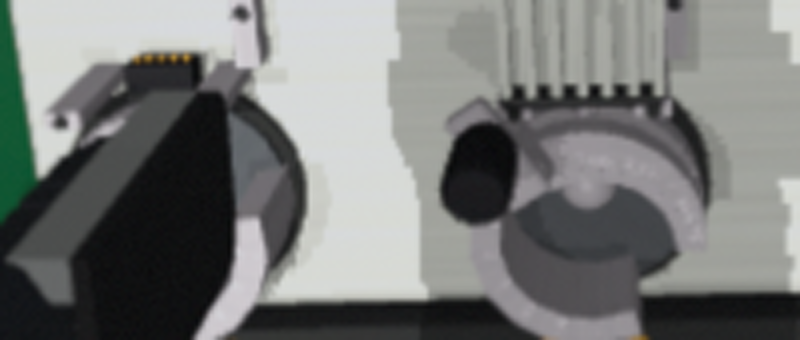

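View pics/v1c.png

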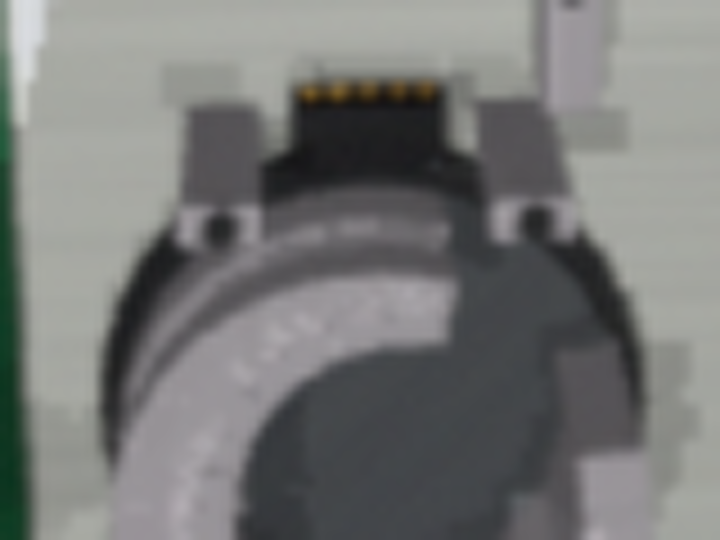

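View pics/v3d.png

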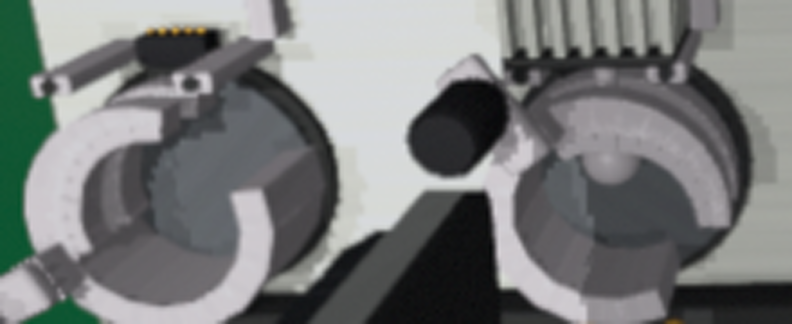

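```bash
cat > fit.py <<'E'
from h import *
import pickle
from scipy.optimize import least_squares
f=lambda uv,sc,o:(np.array(uv,float)+.5)/sc-.5+np.array(o)
v=pickle.load(open('v.pkl','rb'));sc=pickle.load(open('scene0.pkl','rb'));sd=pickle.load(open('side0.pkl','rb'))
obs=[] # cam, uv, func(params)->dock pt
B={'L':.135,'M':0,'R':-.135}
def add(c,uvs,pts,tag):
    for uv,p in zip(uvs,pts): obs.append((c,uv,p,tag))
scr=lambda b,i:(lambda q:(q[4+i],B[b]+.028,.022))
post=lambda b,y,z:(lambda q:(q[3],B[b]+y,z))
cor=lambda x,y:(lambda q:(x,y,.01))
add(v[3],f([(321,273),(360,518)],4,(0,50)),[scr('R',0),scr('R',1)],'w')
add(v[3],f([(219,90),(232,312),(694,78),(684,301)],3.6,(150,90)),[scr('M',0),scr('M',1),scr('L',0),scr('L',1)],'w')
add(v[2],f([(279,228),(301,433),(731,217),(734,424)],4,(85,110)),[scr('R',0),scr('R',1),scr('M',0),scr('M',1)],'w')
add(v[1],f([(443,305)],6,(215,100)),[scr('R',0)],'w')
Y=[-.026,-.015,.015,.026]
add(v[3],f([(178,162),(262,162),(505,158),(590,157)],8,(270,180)),[post('L',y,.05) for y in Y],'w')
add(v[3],f([(150,86),(222,86),(445,80),(512,80)],8,(270,180)),[post('L',y,.01) for y in Y],'w')
add(v[1],f([(178,209),(262,207),(489,204),(577,202)],9,(225,205)),[post('R',y,.05) for y in Y],'w')
add(v[1],f([(188,107),(262,107),(478,103),(550,103)],9,(225,205)),[post('R',y,.01) for y in Y],'w')
add(v[3],f([(22,91)],4,(0,50)),[cor(-.12,-.186)],'w')
add(v[2],f([(16,67)],4,(85,110)),[cor(-.12,-.186)],'w')
add(v[1],f([(35,62)],6,(215,100)),[cor(-.12,-.186)],'w')
add(sc,f([(25,268),(540,60),(740,322),(185,578)],4.5,(180,180)),[cor(-.12,-.186),cor(-.12,.186),cor(.12,.186),cor(.12,-.186)],'s')
add(sd,f([(552,290),(250,538),(45,382)],4.4,(170,120)),[cor(-.12,-.186),cor(-.12,.186),cor(.12,.186)],'d')
def world(q,p):
    c,s=np.cos(q[2]),np.sin(q[2]);return (q[0]+c*p[0]-s*p[1],q[1]+s*p[0]+c*p[1],p[2])
def run(tags,fixed=None):
    O=[o for o in obs if o[3] in tags]
    fun=lambda q:np.concatenate([proj(c,world(q,p(q)))[0]-uv for c,uv,p,_ in O])
    r=least_squares(fun,[.577,.028,.02,.015,-.07,-.01]);return r,O
if __name__=='__main__':
    for t in ['w','sd','wsd']:
        r,O=run(t);print(t,r.x.round(4),np.abs(r.fun).max().round(2),np.sqrt((r.fun**2).mean()).round(2))
        if t=='w':print(r.fun.reshape(-1,2).round(1).tolist())
E
python3 fit.py
```

```text
w [ 0.5799  0.0267  0.0226  0.0138 -0.0719 -0.0068] 0.87 0.37
[[0.3, 0.2], [0.3, 0.1], [0.0, -0.2], [-0.0, -0.0], [-0.1, 0.1], [-0.1, 0.2], [0.1, 0.0], [0.1, -0.1], [-0.0, 0.0], [-0.1, -0.3], [-0.1, -0.2], [0.3, 0.9], [0.7, 0.6], [0.1, 0.4], [0.4, 0.3], [-0.2, -0.2], [0.6, -0.5], [-0.7, -0.3], [0.7, -0.5], [-0.2, 0.3], [-0.1, 0.3], [0.4, 0.1], [0.1, 0.1], [-0.4, -0.2], [-0.0, -0.4], [-0.7, -0.5], [-0.1, -0.7], [-0.9, 0.1], [-0.7, 0.5], [-0.1, -0.3]]
sd [ 0.5768  0.0286  0.0227  0.015  -0.07   -0.01  ] 0.61 0.34
wsd [ 0.5793  0.0267  0.0232  0.0144 -0.0713 -0.0062] 1.32 0.46
```

```bash
python3 - <<'E'
from h import *
import pickle
out=[]
for i,p in enumerate([(.60,.0,.28)]):
    t=manip.get_time(); manip.move_to(p,ori(-np.pi/2)); manip.hold(.1)
    c=snap('wrist'); out.append(c); save(c['image'],f'f{i}',scale=1.5); print(manip.get_time()-t, manip.get_position())
    save(c['image'],f'f{i}a',(60,20,260,160),4);save(c['image'],f'f{i}b',(230,20,430,160),4)
pickle.dump(out,open('f.pkl','wb')); print(manip.get_time())
E
```

```text
2.6583999999999994 [5.99963077e-01 9.27837164e-05 2.79994631e-01]
6.9917
```

View pics/f0.png

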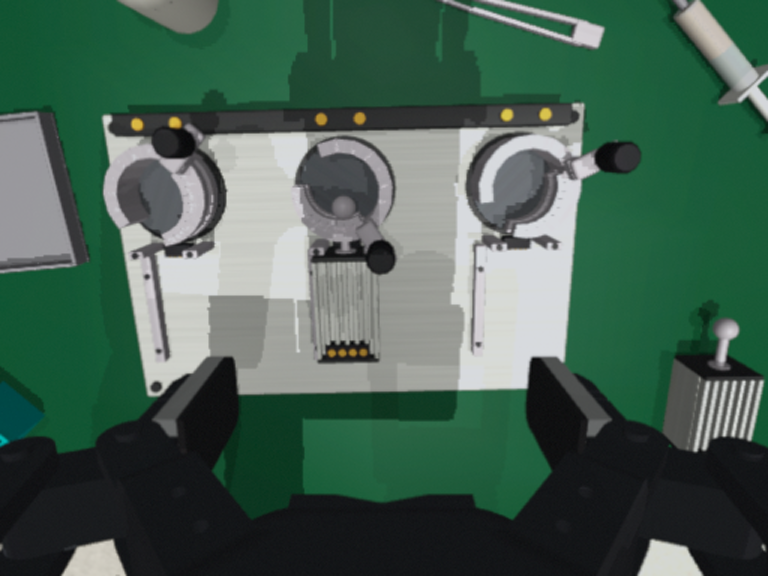

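View pics/f0a.png

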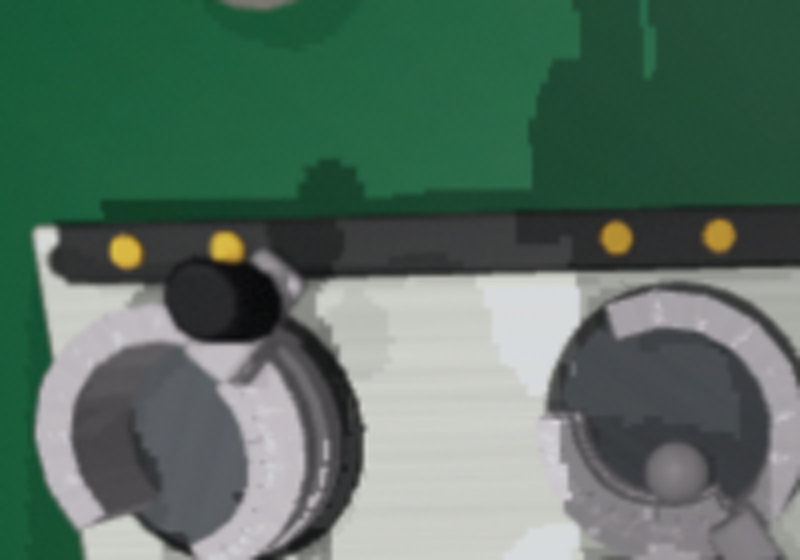

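View pics/f0b.png

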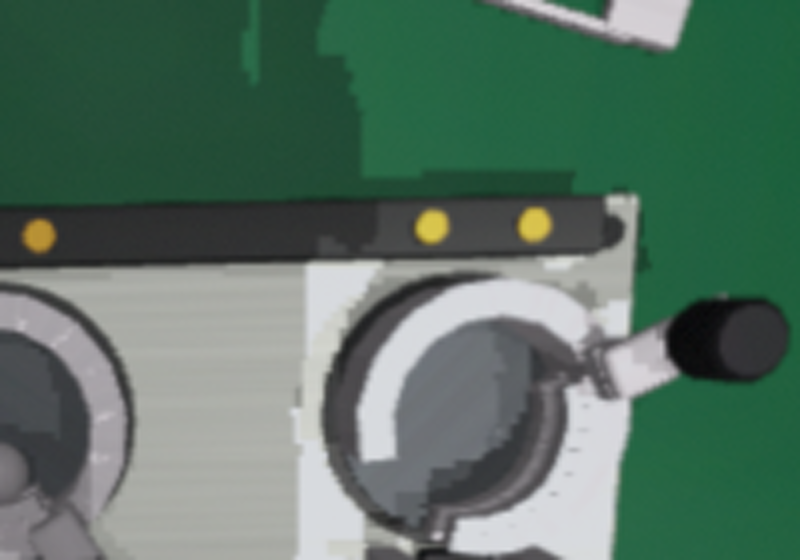

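```bash
python3 - <<'E'
from h import *
import pickle
c=pickle.load(open('f.pkl','rb'))[0]
save(c['image'],'f0c',(65,130,265,270),4);save(c['image'],'f0d',(230,130,410,270),4.4)
E
```

```text
(no output)
```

View pics/f0c.png

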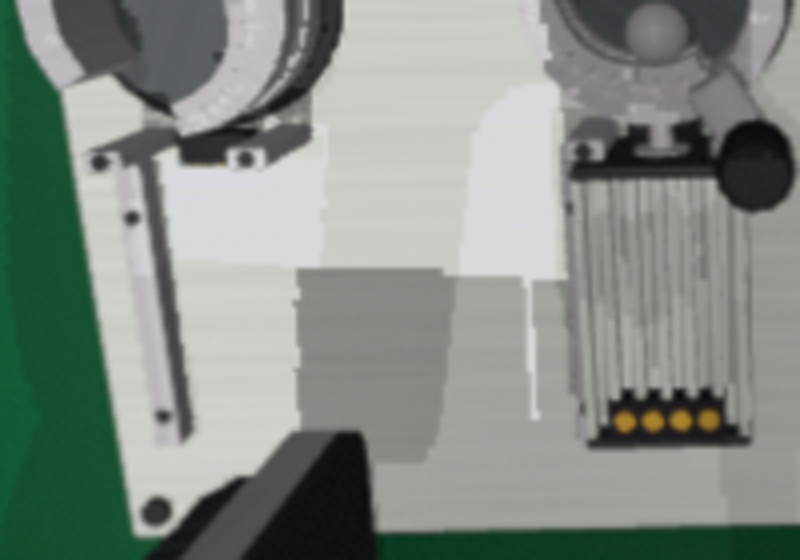

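View pics/f0d.png

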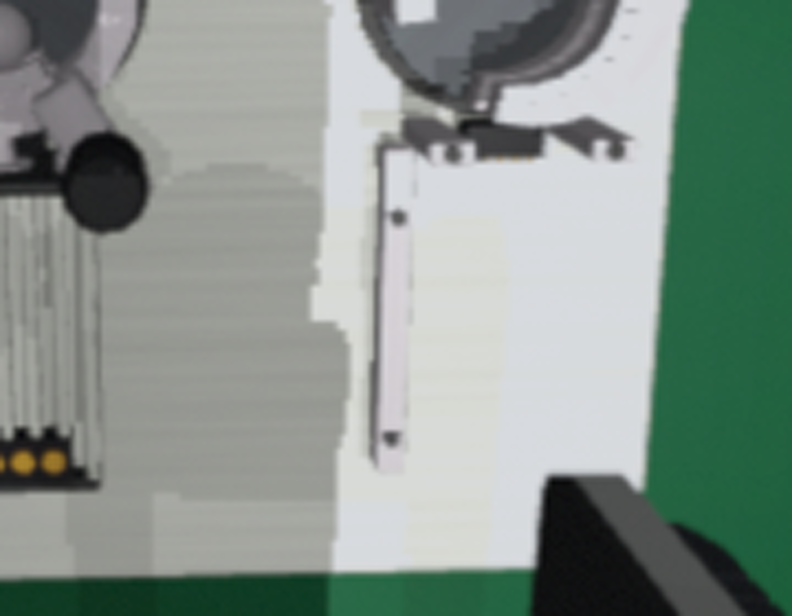

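```bash
cat > fit2.py <<'E'
from fit import *
F=pickle.load(open('f.pkl','rb'))[0]
add(F,f([(164,415),(131,217)],4,(65,130)),[scr('L',0),scr('L',1)],'f')
add(F,f([(391,438),(398,217)],4.4,(230,130)),[scr('R',0),scr('R',1)],'f')
add(F,f([(86,172),(118,171),(228,168),(265,167)],4,(65,130)),[post('L',y,.05) for y in Y[::-1]],'f')
add(F,f([(432,163),(472,163),(592,160),(630,160)],4.4,(230,130)),[post('R',y,.05) for y in Y[::-1]],'f')
add(F,f([(134,535)],4,(65,130)),[cor(-.12,.186)],'f')
add(F,f([(33,230)],4,(60,20)),[cor(.12,.186)],'f')
add(F,f([(637,195)],4,(230,20)),[cor(.12,-.186)],'f')
def run2(tags):
    O=[o for o in obs if o[3] in tags]
    def fun(q):
        out=[]
        for c,uv,p,t in O:
            d=dict(c)
            if t in 'wf':
                T=c['T'].copy(); M=np.array(c['mount']); Rt=T[:3,:3]@M[:3,:3].T
                T[:3,3]+=Rt@np.array([0,q[6],q[7]]); d['T']=T
            out.append(proj(d,world(q,p(q)))[0]-uv)
        return np.concatenate(out)
    return least_squares(fun,[.577,.028,.02,.015,-.07,-.01,0,0])
if __name__=='__main__':
    r,_=run('f');print('f',r.x.round(4),np.sqrt((r.fun**2).mean()))
    r=run2('wf');print('wf mount',r.x.round(4),np.sqrt((r.fun**2).mean()));print(r.fun.reshape(-1,2).round(1).tolist())
    r=run2('wfsd');print('wfsd mount',r.x.round(4),np.sqrt((r.fun**2).mean()))
    # knobs in f0
    q=run2('wf').x
    T=F['T'].copy(); M=np.array(F['mount']);T[:3,3]+=T[:3,:3]@M[:3,:3].T@np.array([0,q[6],q[7]]);F['T']=T
    ks={'L':f((205,300),4,(60,20)),'R':f((752,340),4,(230,20)),'M':f((752,165),4,(65,130))}
    for b,uv in ks.items():
        k=onz(F,[uv],.097)[0];ax=np.array(world(q,(q[3]+.046,B[b],.097)));d=k-ax
        print(b,k.round(4),ax.round(4),'rad',np.hypot(*d[:2]).round(4),'joint',round(q[2]-np.arctan2(d[1],d[0])-.35,3))
E
python3 fit2.py
```

```text
f [ 0.5788  0.0267  0.0236  0.0149 -0.0705 -0.0054] 0.5306335932726618
wf mount [ 5.793e-01  2.670e-02  2.330e-02  1.440e-02 -7.130e-02 -6.200e-03
 -0.000e+00 -1.000e-04] 0.44773331477466766
[[0.3, 0.3], [0.3, 0.3], [0.0, -0.1], [-0.0, 0.1], [-0.1, -0.0], [-0.1, 0.2], [0.1, 0.1], [0.1, 0.0], [-0.1, 0.1], [-0.1, -0.2], [-0.1, -0.1], [0.3, 0.8], [0.7, 0.6], [0.1, 0.4], [0.4, 0.2], [-0.2, -0.3], [0.6, -0.5], [-0.7, -0.4], [0.7, -0.6], [-0.2, 0.4], [-0.1, 0.4], [0.4, 0.2], [0.1, 0.2], [-0.3, -0.1], [-0.0, -0.3], [-0.6, -0.4], [-0.1, -0.6], [-1.0, -0.3], [-0.8, 0.2], [-0.2, -0.6], [-0.3, 0.4], [0.2, 0.3], [-0.1, 0.1], [-0.1, 0.2], [-1.2, -0.1], [0.5, -0.0], [-0.4, 0.1], [0.2, 0.1], [-0.5, 0.3], [0.4, 0.1], [0.1, 0.2], [1.4, -0.1], [-0.4, 0.7], [-1.2, -0.9], [1.1, -0.4]]
wfsd mount [ 5.791e-01  2.670e-02  2.350e-02  1.460e-02 -7.100e-02 -6.000e-03
  0.000e+00 -1.000e-04] 0.4857010125147127
L [0.6726 0.1291 0.097 ] [0.6365 0.1631 0.097 ] rad 0.0496 joint 0.428
R [ 0.6639 -0.1506  0.097 ] [ 0.6428 -0.1068  0.097 ] rad 0.0486 joint 0.794
M [6.019e-01 6.000e-04 9.700e-02] [0.6397 0.0281 0.097 ] rad 0.0468 joint 2.185
```

```bash
cat >> h.py <<'E'
D=np.array([.5793,.0267,.0234]); STOPX=.0145
BY={'L':.135,'M':0.,'R':-.135}
def dw(x,y):
    c,s=np.cos(D[2]),np.sin(D[2]); return np.array([D[0]+c*x-s*y,D[1]+s*x+c*y])
def seat(b,dx=0,dy=0): return dw(STOPX-.042+dx,BY[b]+dy)
def axis(b): return dw(STOPX+.046,BY[b])
def knob(b,q):
    ph=D[2]-.35-q; return axis(b)+.049*np.array([np.cos(ph),np.sin(ph)])
def ka(q): return D[2]-.35-q+np.pi/2
def F(): return np.round(manip.get_contact_force(),1)
def turn(b,q0,q1,z=.094,n=None):
    """grip the knob at q0 (tangential jaws) and swing it to q1"""
    p=knob(b,q0); a=ka(q0)
    manip.move_to([*p,.16],ori(a)); manip.command_gripper(.040,20)
    manip.servo_line([*p,z],ori(a),rate=.1)
    manip.command_gripper(0.0,20); print('knob width',manip.get_width(),F())
    n=n or max(2,int(np.ceil(abs(q1-q0)/.2)))
    fm=0
    for q in np.linspace(q0,q1,n+1)[1:]:
        manip.servo_line([*knob(b,q),z],ori(ka(q)),rate=.05); fm=max(fm,np.linalg.norm(manip.get_contact_force()))
    print('max F',fm,'end',F(),manip.get_width(),manip.get_position(),'want',knob(b,q1))
    manip.command_gripper(.040); manip.servo_line([*knob(b,q1),.16],rate=.2)
E
python3 - <<'E'
from h import *
import pickle
sc=pickle.load(open('scene0.pkl','rb'));sd=pickle.load(open('side0.pkl','rb'))
print('tray top', onz(sc,np.array([(500,325),(567,291),(607,327),(540,369)])/1.5,.02).round(4).tolist())
print('bottle tip',tri([sc,sd],[np.array((518,397))/1.5,np.array((264,245))/1.5]), onz(sc,[np.array((512,435))/1.5],0))
v=pickle.load(open('v.pkl','rb'))
print('tray corners v3', onz(v[3],np.array([(580,266),(586,412)])/1.5,.02).round(4).tolist())
for b in 'LMR': print(b,seat(b).round(4),axis(b).round(4),knob(b,0).round(4),knob(b,2.2).round(4))
for q in [0,.4,.8,2.2]:
    print(q,[np.round(manip.solve_ik([*knob(b,q),.094],ori(ka(q))),2) for b in 'MR'])
E
```

```text
tray top [[0.5839, 0.2491, 0.02], [0.5698, 0.4139, 0.02], [0.6783, 0.4288, 0.02], [0.7027, 0.2601, 0.02]]
bottle tip (array([0.78155302, 0.14455242, 0.118332  ]), [np.float64(0.5031805810532866), np.float64(0.33523773589978534)]) [[0.78663242 0.14941113 0.        ]]
tray corners v3 [[0.5742, 0.2417, 0.02], [0.6926, 0.2593, 0.02]]
L [0.5486 0.161 ] [0.6366 0.1631] [0.683  0.1474] [0.5966 0.1348]
M [0.5518 0.0261] [0.6398 0.0281] [0.6862 0.0124] [ 5.998e-01 -2.000e-04]
R [ 0.555  -0.1089] [ 0.6429 -0.1068] [ 0.6894 -0.1226] [ 0.6029 -0.1351]
0 [array([ 0.  ,  0.7 ,  1.56,  0.  ,  0.88, -1.24]), array([-0.19,  0.72,  1.53, -0.  ,  0.9 , -1.44])]
0.4 [array([-0.02,  0.69,  1.59, -0.  ,  0.86, -0.87]), array([-0.22,  0.71,  1.55, -0.  ,  0.89, -1.06])]
0.8 [array([-0.04,  0.67,  1.63,  0.  ,  0.84, -0.49]), array([-0.24,  0.69,  1.58,  0.  ,  0.87, -0.69])]
2.2 [array([-0.02,  0.6 ,  1.77, -0.  ,  0.77,  0.94]), array([-0.24,  0.62,  1.73, -0.  ,  0.79,  0.72])]
```

```bash
python3 - <<'E'
from h import *
t=manip.get_time(); turn('M',2.2,.03); print(manip.get_time()-t)
manip.move_to([.50,.06,.26],ori(np.pi/2)); manip.hold(.1)
import pickle
c=snap('wrist');save(c['image'],'m1',scale=1.5);pickle.dump(c,open('m1.pkl','wb'));print(manip.get_time())
save(c['image'],'m1a',(180,100,300,300),3.5)
E
```

```text
knob width 0.018878814024464896 [-1.8  0.6  4.9]
max F 15.958754007110873 end [-7.9  5.  12.2] 0.01935954596128756 [0.68423388 0.01215562 0.09472413] want [0.68570081 0.01101015]
6.933300000000001
14.95
```

View pics/m1.png

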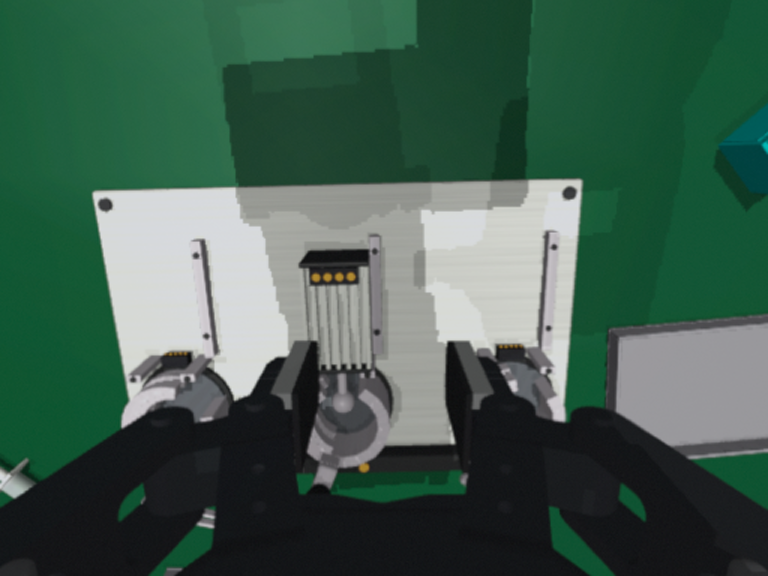

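```bash
python3 - <<'E'
from h import *
import pickle
c=snap('scene');pickle.dump(c,open('scene1.pkl','wb'));save(c['image'],'scene1',scale=1.5);save(c['image'],'scene1t',(320,180,420,255),7)
c=pickle.load(open('side0.pkl','rb'));save(c['image'],'side_t',(120,200,210,270),8)
E
```

```text
(no output)
```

View pics/scene1.png

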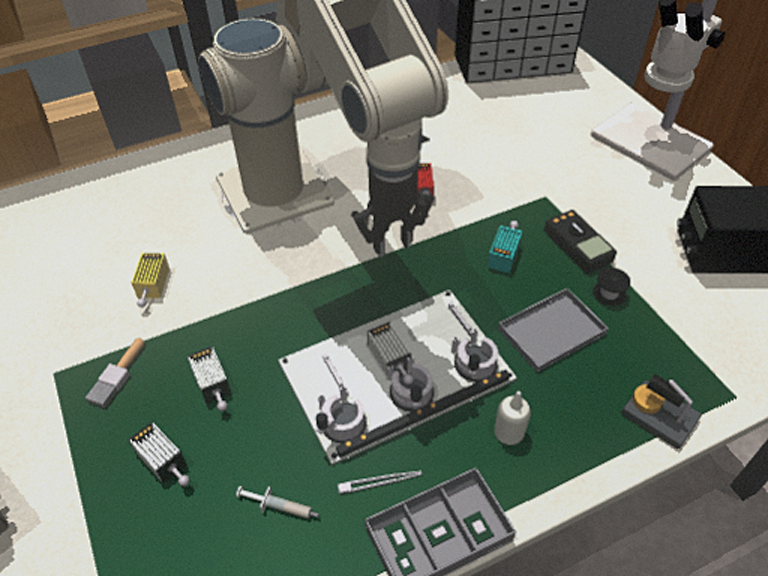

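View pics/scene1t.png

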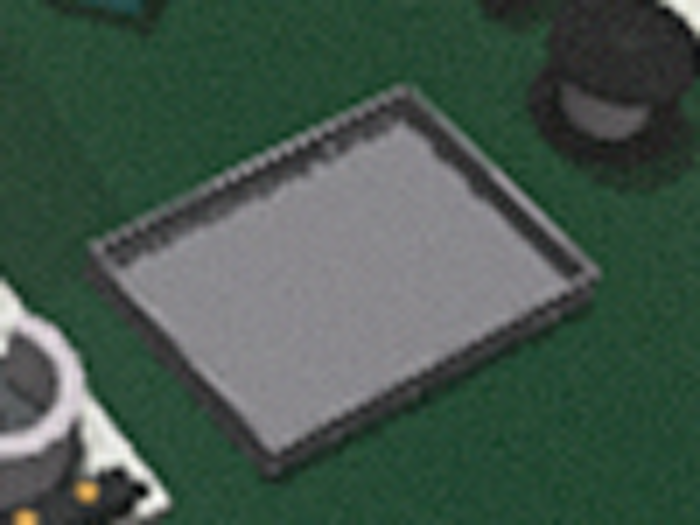

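View pics/side_t.png

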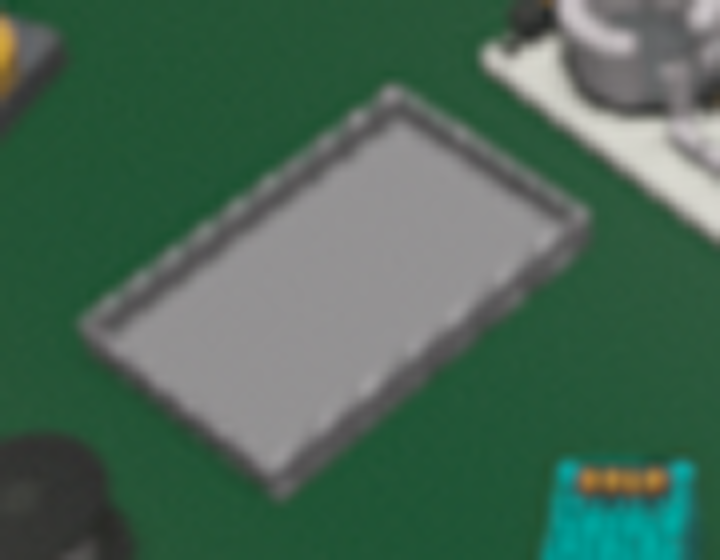

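```bash
cat > tray.py <<'E'
from h import *
import pickle
from scipy.optimize import least_squares
f=lambda uv,sc,o:(np.array(uv,float)+.5)/sc-.5+np.array(o)
sc=pickle.load(open('scene1.pkl','rb'));sd=pickle.load(open('side0.pkl','rb'));v=pickle.load(open('v.pkl','rb'))
C=np.array([(-.06,-.085),(-.06,.085),(.06,.085),(.06,-.085)])
O=[(sc,f([(90,245),(405,85),(600,268),(272,462)],7,(320,180)),[0,1,2,3]),(sd,f([(592,215),(280,485),(80,322),(393,85)],8,(120,200)),[0,1,2,3]),(v[3],f([(580,266),(587,405)],1.5,(0,0)),[0,3])]
def fun(q,O=O):
    c,s=np.cos(q[2]),np.sin(q[2]);P=np.c_[C@np.array([[c,s],[-s,c]])+q[:2],np.full(4,.02)]
    return np.concatenate([(proj(k,P[i])-uv).ravel() for k,uv,i in O])
for o in [O[:1],O[1:2],O]:
    r=least_squares(fun,[.63,.33,0.1],args=(o,));print(r.x.round(4),r.fun.round(1))
print(tri([sc,sd],[O[0][1][0],O[1][1][0]]))
E
python3 tray.py
```

```text
[0.6292 0.3389 0.0959] [-0.4  0.6 -0.  -0.1  0.1  0.7  0.4 -1.1]
[0.6251 0.3381 0.1022] [-0.2 -0.1 -0.3 -1.1  0.2  0.9  0.4  0.6]
[0.6239 0.3364 0.1059] [-2.1 -0.1 -2.1 -1.1 -1.9 -0.6 -1.1 -2.1  0.3 -0.3  0.4 -1.2  0.9  0.8
  0.9  0.5  3.8 -0.7 -1.4  4.8]
(array([0.57475366, 0.24897262, 0.01974778]), [np.float64(0.8453848482163252), np.float64(0.7244536273652038)])
```

```bash
python3 - <<'E'
from h import *
a=D[2]+np.pi/2; p=seat('M',-.002); t=manip.get_time()
manip.move_to([*p,.14],ori(a)); manip.command_gripper(.085,60)
manip.servo_line([*p,.050],ori(a),rate=.12)
print('pre',F()); manip.command_gripper(0.0,60); print('w',manip.get_width(),F())
manip.servo_line([*seat('M',-.008),.052],rate=.05); print(F())
manip.servo_line([*seat('M',-.010),.100],rate=.12); print('w',manip.get_width(),F(),manip.get_position())
manip.servo_line([*seat('M',-.06),.110],rate=.15); print('w',manip.get_width(),manip.get_time()-t)
c=snap('wrist');save(c['image'],'g1',scale=1.5)
c=snap('scene');save(c['image'],'g1s',(180,150,420,310),3.2)
E
```

```text
pre [0.1 0.1 1.2]
w 0.04692818538250863 [-1.   0.8  7. ]
[ 0.   0.1 -5.5]
w 0.0467762780900556 [ 0.3 -0.5 -5.7] [0.54178977 0.02577456 0.1000164 ]
w 0.04680219590792279 3.7749999999999986
```

View pics/g1s.png

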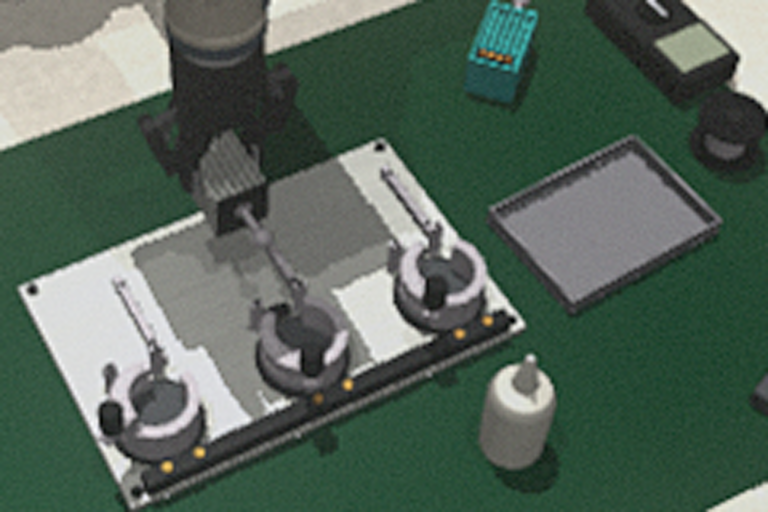

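View pics/g1.png

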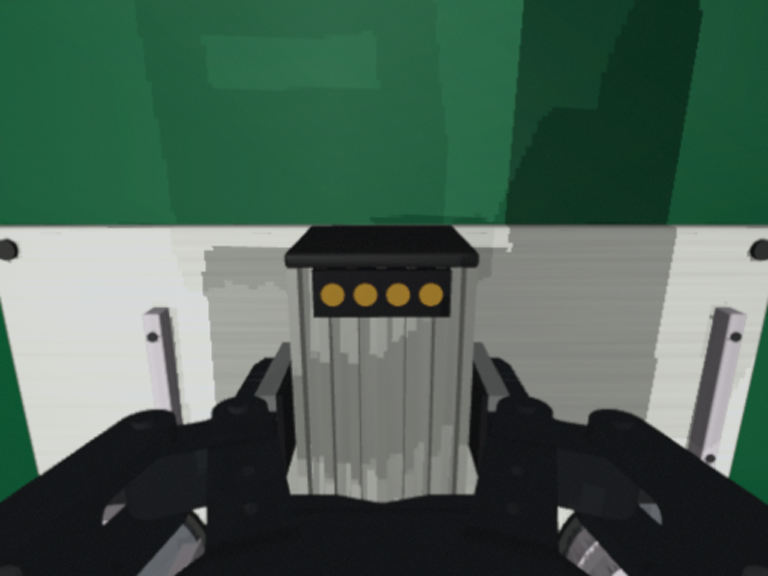

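```bash
python3 - <<'E'
from h import *
t=manip.get_time()
ty=.10; tp=np.array([.628,.338])+.021*np.array([-np.sin(ty),np.cos(ty)])
manip.move_to([.52,.30,.112],ori(ty)); print('w',manip.get_width())
manip.servo_line([*tp,.105],ori(ty),rate=.15); print('w',manip.get_width())
c=snap('wrist');save(c['image'],'t1',scale=1.5)
manip.servo_line([*tp,.046],rate=.1); print('w',manip.get_width(),F(),manip.get_position(),manip.get_time()-t)
c=snap('scene');save(c['image'],'t1s',(300,150,440,270),5)
E
```

```text
w 0.047470555916555315
w 0.046879655929053965
w 0.04695407098410458 [ 0.1 -0.4 -5. ] [0.62566558 0.35877732 0.04495298] 3.4666999999999994
```

View pics/t1s.png

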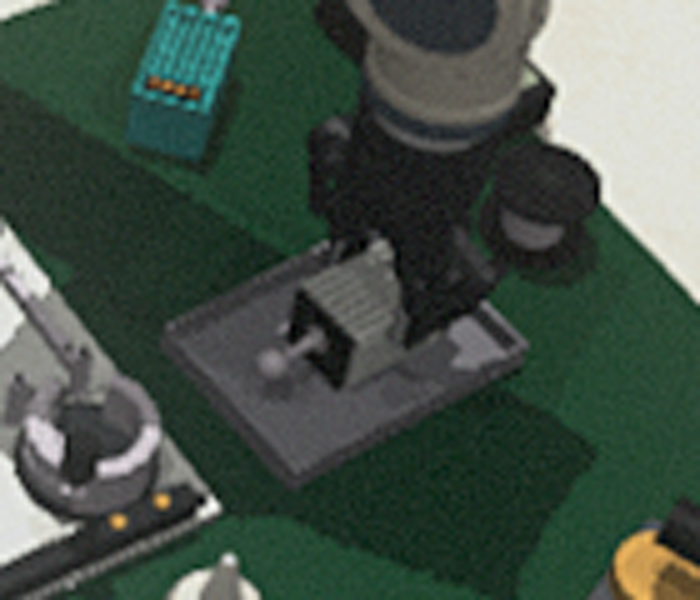

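View pics/t1.png

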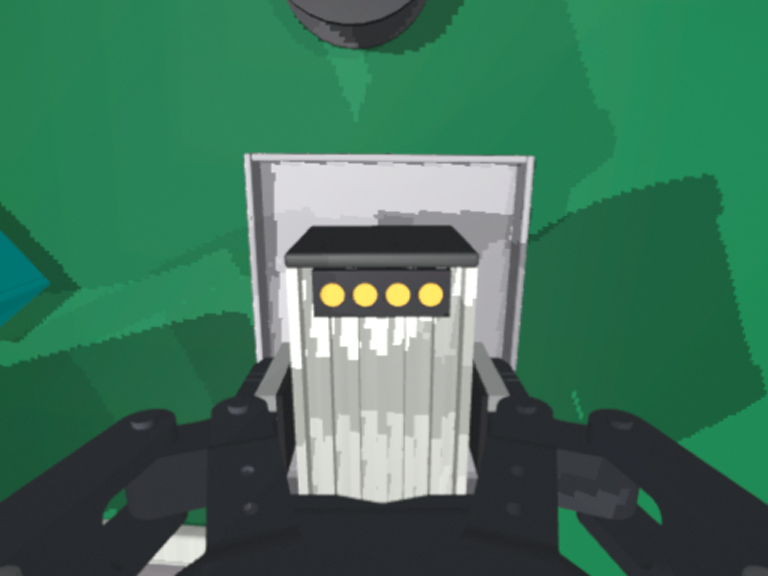

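```bash
python3 - <<'E'
from h import *
import pickle
t=manip.get_time(); p=manip.get_position()
manip.servo_line([.6259,.3589,.0432],rate=.03); print(F(),manip.get_position())
manip.command_gripper(.066); manip.servo_line([.6259,.3589,.13],rate=.2)
c=snap('wrist');save(c['image'],'t2',scale=1.5); print(manip.get_width())
# open right cam
manip.move_to([.60,.0,.2],ori(.6))
turn('R',.794,.02,z=.097)
manip.move_to([.47,-.26,.26],ori(np.pi/2)); manip.hold(.1)
o=[snap('wrist')];save(o[0]['image'],'b0',scale=1.5)
manip.move_to([.52,-.33,.26],ori(np.pi/2)); manip.hold(.1)
o.append(snap('wrist'));save(o[1]['image'],'b1',scale=1.5)
pickle.dump(o,open('b.pkl','wb'));print(manip.get_time())
E
```

```text
[-1.1  0.2  2.6] [0.6263779  0.35925422 0.04400385]
0.0665049563398366
knob width 0.019185696718150295 [ 0.  -0.3  3. ]
max F 6.332504991223209 end [-0.1  2.2  5.8] 0.019386928418404198 [ 0.68975296 -0.12312299  0.09793832] want [ 0.68902827 -0.12349287]
31.125
```

View pics/t2.png

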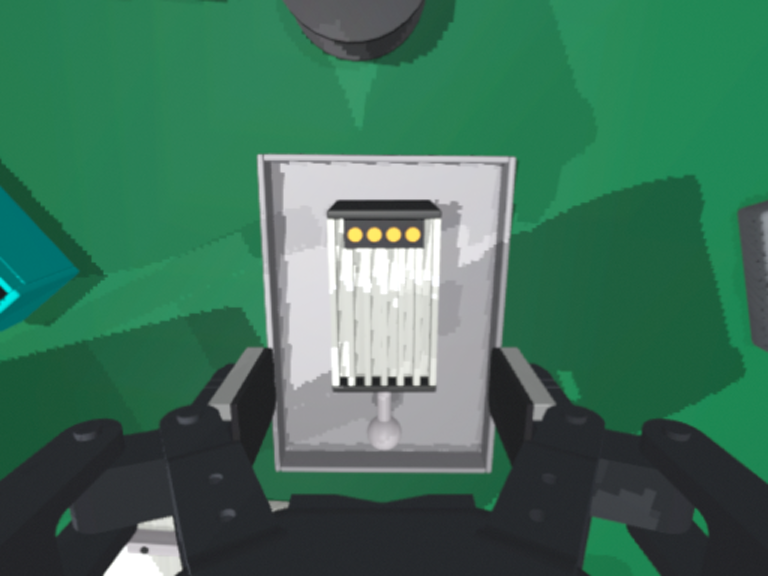

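View pics/b0.png

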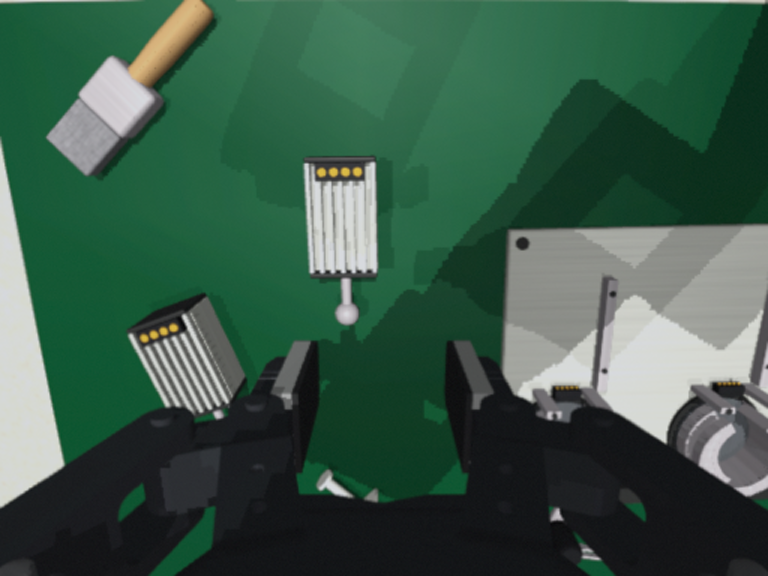

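View pics/b1.png

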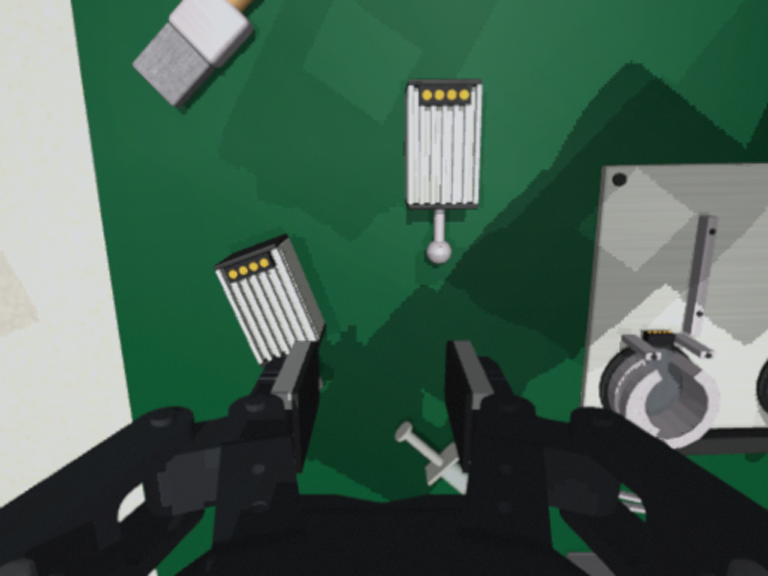

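```bash
python3 - <<'E'
from h import *
import pickle
b=pickle.load(open('b.pkl','rb'));v=pickle.load(open('v.pkl','rb'))
g=lambda x,y:np.array([x,y])/1.5
for n,p,q in [('Ahead',(347,313),(439,251)),('Ag1',(321,173),(427,96)),('Ag4',(357,172),(464,95)),('A fr-',(309,276),(406,208)),('A fr+',(377,274),(480,206)),('Bg1',(144,339),(233,274)),('Bg4',(173,328),(264,263)),]:
    X,e=tri(b,[g(*p),g(*q)]);print(n,X.round(4),np.round(e,1), onz(b[0],[g(*p)],.025 if 'head' in n else .046)[0,:2].round(4),onz(b[1],[g(*q)],.025 if 'head' in n else .046)[0,:2].round(4))
print('Bhead v1',onz(v[1],[g(70,371)],.025))
i=b[1]['image'];save(i,'bA',(250,40,350,185),4); save(b[0]['image'],'bA0',(185,90,285,230),4); save(i,'bB',(130,145,240,265),4.5)
E
```

```text
Ahead [ 0.5254 -0.2871  0.0257] [0. 0.] [ 0.5257 -0.2871] [ 0.5256 -0.287 ]
Ag1 [ 0.4192 -0.3008  0.0491] [0.2 0.2] [ 0.4192 -0.3013] [ 0.419  -0.3004]
Ag4 [ 0.4185 -0.2769  0.0483] [0.1 0.1] [ 0.4185 -0.277 ] [ 0.4183 -0.2764]
A fr- [ 0.4919 -0.3128  0.0415] [0.1 0.1] [ 0.4908 -0.3121] [ 0.4913 -0.3131]
A fr+ [ 0.4891 -0.2633  0.049 ] [0.6 0.6] [ 0.4893 -0.2637] [ 0.4899 -0.2624]
Bg1 [ 0.5369 -0.4339  0.0512] [0.1 0.2] [ 0.5391 -0.4365] [ 0.5381 -0.4356]
Bg4 [ 0.5291 -0.4122  0.0495] [0.1 0.1] [ 0.5304 -0.4139] [ 0.53  -0.413]
Bhead v1 [[ 0.63429828 -0.38811424  0.025     ]]
```

View pics/bA.png

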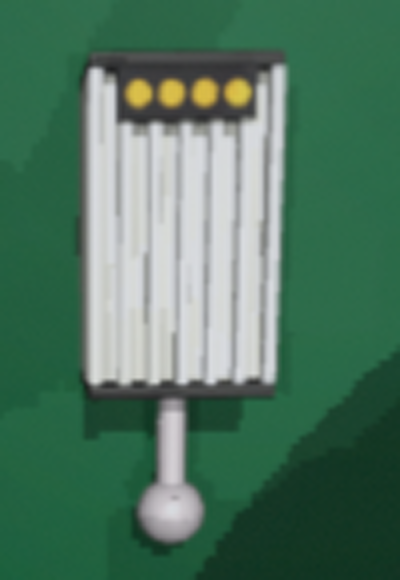

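View pics/bB.png

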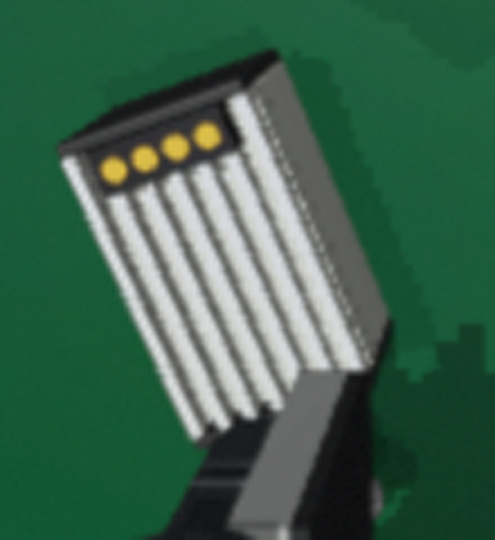

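```bash
cat >> h.py <<'E'
def pick(o,yaw,z=.040,f=60):
    a=yaw+np.pi/2
    manip.move_to([*o,.12],ori(a)); manip.command_gripper(.085,f)
    manip.servo_line([*o,z],ori(a),rate=.15); print('pre',F())
    manip.command_gripper(0.0,f); print('grip w',manip.get_width(),F())
    manip.servo_line([*o,z+.045],rate=.12); print('lift w',manip.get_width(),F(),manip.get_position())
E
python3 - <<'E'
from h import *
import pickle
t=manip.get_time()
pick((.4500,-.2886),.02)
c=snap('wrist');save(c['image'],'pA',scale=1.5);pickle.dump(c,open('pA.pkl','wb'))
a=D[2]+np.pi/2
manip.move_to([*seat('R',-.048,-.001),.090],ori(a)); print('w',manip.get_width())
c=snap('wrist');save(c['image'],'pA2',scale=1.5)
manip.servo_line([*seat('R',-.048,-.001),.054],rate=.1); print('w',manip.get_width(),F(),manip.get_position(),manip.get_time()-t)
c=snap('wrist');save(c['image'],'pA3',scale=1.5)
c=snap('scene');save(c['image'],'pA3s',(180,180,350,310),4.5)
E
```

```text
pre [0.6 0.1 0.4]
grip w 0.047021227465211556 [-1.2  1.7  6.4]
lift w 0.04718412514750176 [ 0.6 -0.5 -4.8] [ 0.44981894 -0.28849536  0.08499253]
w 0.047237902681399324
w 0.04687972410377799 [-0.3 -0.4 -3.7] [ 0.50674125 -0.11154663  0.05370617] 4.241700000000002
```

View pics/pA3.png

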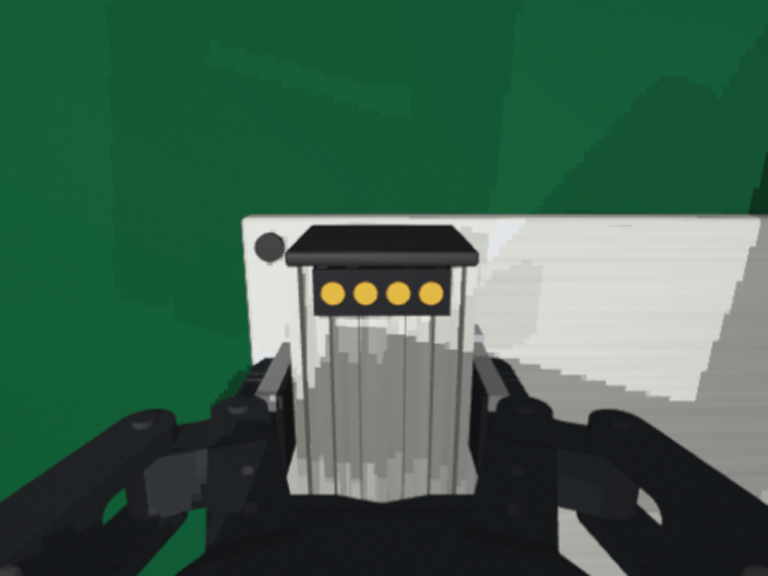

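View pics/pA3s.png

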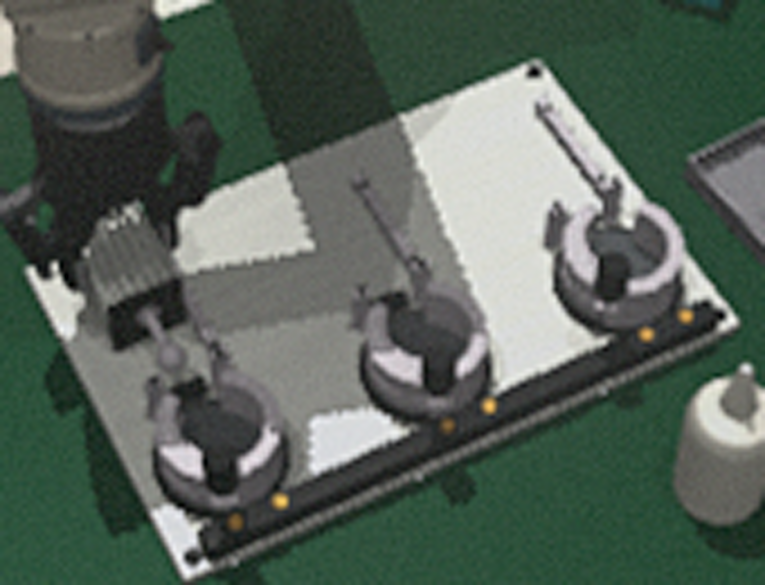

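```bash
cat >> h.py <<'E'
def insert(b,z=.0505):
    manip.servo_line([*seat(b,-.048,-.001),z],rate=.05); f0=manip.get_contact_force(); print('down',np.round(f0,1),manip.get_position())
    for dx in np.arange(-.044,-.0079,.004):
        manip.servo_line([*seat(b,dx,-.001),z],rate=.06); d=F()
        if d[0]<-7: print('blocked?',dx,d); return dx
    print('at',dx,F(),manip.get_position())
    for dx in np.arange(-.007,.0021,.001):
        manip.servo_line([*seat(b,dx,-.001),z],rate=.03); d=F(); print(round(dx,4),d,(manip.get_position()-np.r_[seat(b),0]).round(4))
        if d[0]<-5: break
    return dx
E
python3 - <<'E'
from h import *
t=manip.get_time()
insert('R'); print(manip.get_width(),manip.get_time()-t)
c=snap('wrist');save(c['image'],'iA',scale=1.5)
c=snap('scene');save(c['image'],'iAs',(180,180,350,310),4.5)
E
```

```text
down [ 0.1 -1.1  0. ] [ 0.50794782 -0.11131043  0.05114626]
blocked? -0.044 [-9.2 -2.7 12.6]
0.04694075056585012 0.5
```

View pics/iAs.png

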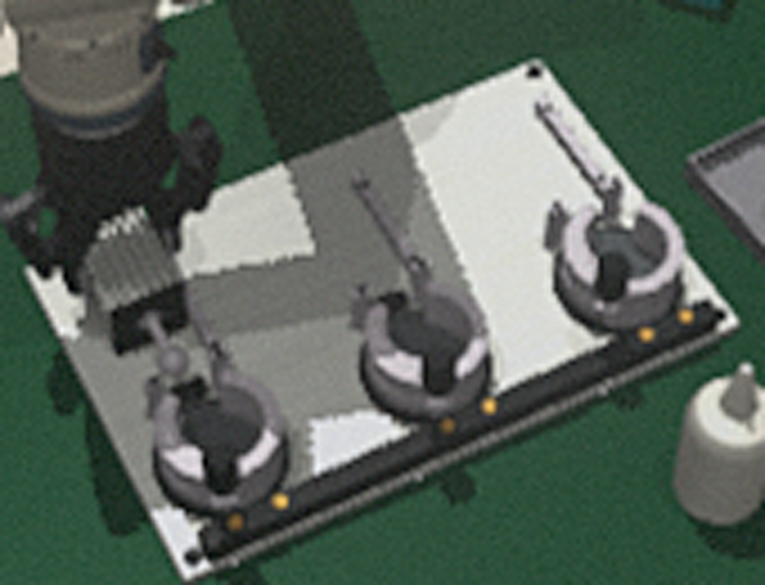

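```bash
python3 - <<'E'
from h import *
t=manip.get_time()
manip.servo_line([*seat('R',-.044,-.001),.0535],rate=.05);manip.hold(.1);print(F(),manip.get_position())
for dx in np.arange(-.038,-.0089,.006):
    manip.servo_line([*seat('R',dx,-.001),.0530],rate=.06); d=F(); print(round(dx,4),d)
    if d[0]<-7: break
print(manip.get_position()-np.r_[seat('R'),0],manip.get_width(),manip.get_time()-t)
c=snap('scene');save(c['image'],'iAs2',(180,180,350,310),4.5)
E
```

```text
[ 0.8 -0.  -3.9] [ 0.51114609 -0.11083346  0.05337394]
-0.038 [-0.5 -0.5 -4.3]
-0.032 [-0.7  0.6 -3.7]
-0.026 [-0.5  0.2 -4.1]
-0.02 [-1.2  0.4 -4.3]
-0.014 [-0.4  0.2 -4.3]
[-0.01340948 -0.00135759  0.0530856 ] 0.04691739315354093 1.6000000000000014
```

View pics/iAs2.png

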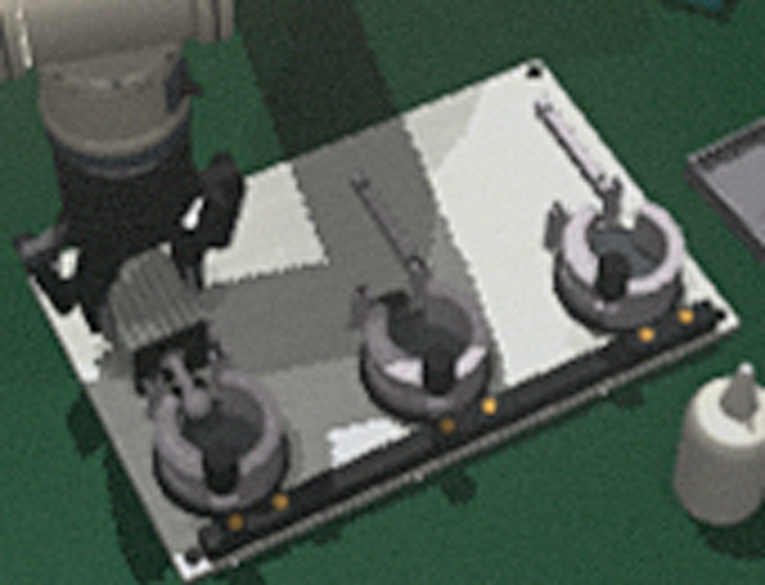

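```bash
cat >> h.py <<'E'
def rel(b):
    p=manip.get_position()[:2]-seat(b); c,s=np.cos(D[2]),np.sin(D[2]); return np.round([c*p[0]+s*p[1],-s*p[0]+c*p[1],manip.get_position()[2]],4)
def seatin(b,z0=.0528,z1=.0518,x0=-.009):
    manip.servo_line([*seat(b,x0,-.001),z0],rate=.06);manip.hold(.1);print(F(),rel(b))
    for dx in np.arange(x0+.001,.0011,.001):
        manip.servo_line([*seat(b,dx,-.001),z0],rate=.03);manip.hold(.1);d=F();print(round(dx,4),d,rel(b))
        if d[0]<-4: break
    for dy in np.arange(-.0005,.0036,.0005):
        manip.servo_line([*seat(b,dx,dy),z0],rate=.03);manip.hold(.05);d=F();print('y',round(dy,4),d,rel(b))
        if d[1]<-3: break
    manip.servo_line([*seat(b,dx,dy),z1],rate=.03);manip.hold(.1);print('down',F(),rel(b)); return dx,dy
E
python3 - <<'E'
from h import *
t=manip.get_time()
seatin('R');print(manip.get_time()-t,manip.get_width())
c=snap('wrist');save(c['image'],'iA4',scale=1.5)
E
```

```text
[ 0.4  0.2 -4.4] [-0.0091 -0.001   0.0528]
-0.008 [ 0.1 -0.3 -4. ] [-0.008  -0.001   0.0528]
-0.007 [-0.1 -1.6 -4.2] [-0.007  -0.001   0.0528]
-0.006 [-0.1 -0.8 -4. ] [-0.006  -0.001   0.0528]
-0.005 [-0.1 -0.1 -3.8] [-0.005  -0.001   0.0528]
-0.004 [-0.9 -0.2 -4.2] [-0.0043 -0.001   0.0527]
-0.003 [-2.   0.8 -2.8] [-0.0033 -0.0009  0.0527]
-0.002 [-2.1  1.1 -3.7] [-0.0022 -0.0009  0.0527]
-0.001 [-3.4  0.5 -4.5] [-0.0012 -0.0009  0.0527]
0.0 [-5.9  0.4 -2.1] [-0.0003 -0.0009  0.0527]
y -0.0005 [-5.4 -1.  -3.5] [-0.0003 -0.0008  0.0527]
y 0.0 [-5.9 -3.  -3.4] [-0.0003 -0.0004  0.0527]
y 0.0005 [-5.6 -3.  -4.4] [-0.0003  0.      0.0527]
y 0.001 [-5.2 -2.8 -3.5] [-0.0003  0.0005  0.0527]
y 0.0015 [-4.9 -3.2 -4.2] [-0.0003  0.001   0.0527]
down [-5.3 -2.  -1.8] [-0.0003  0.0011  0.0518]
5.349999999999994 0.046513517485298556
```

View pics/iA4.png

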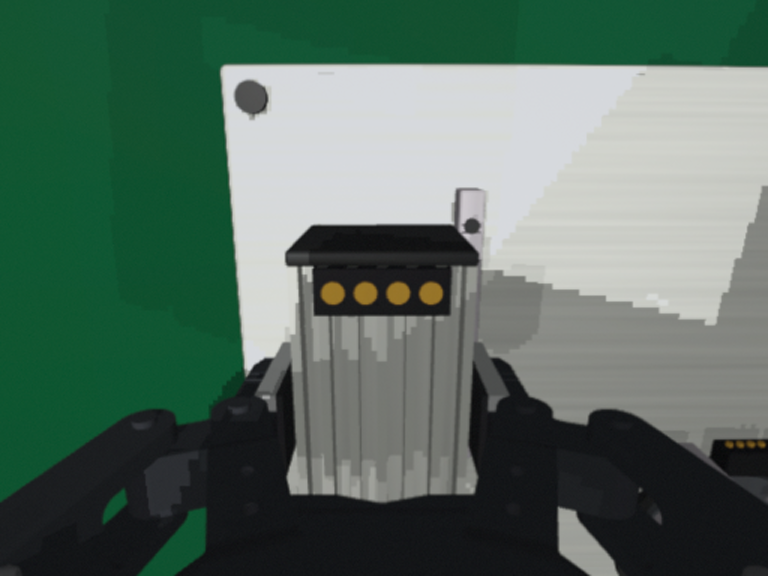

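```bash
python3 - <<'E'
from h import *
import pickle
t=manip.get_time()
p=manip.get_position()
manip.command_gripper(.075); manip.servo_line([*p[:2],.14],rate=.2)
c=snap('wrist');save(c['image'],'iA5',scale=1.5)
turn('R',.02,2.17,z=.097)
print(manip.get_time()-t)
manip.move_to([.50,-.12,.22],ori(np.pi/2)); manip.hold(.1)
c=snap('wrist');save(c['image'],'iA6',scale=1.5);pickle.dump(c,open('iA6.pkl','wb'));print(manip.get_time())
c=snap('scene');save(c['image'],'iA6s',(180,180,350,310),4.5)
E
```

```text
knob width 0.0192060609047792 [ 0.7 -0.1  3.1]
max F 15.444027852244563 end [-6.1 -8.8 11.2] 0.01914256908943235 [ 0.60309462 -0.13763094  0.09779482] want [ 0.60378604 -0.13630591]
7.725000000000001
53.1417
```

View pics/iA5.png

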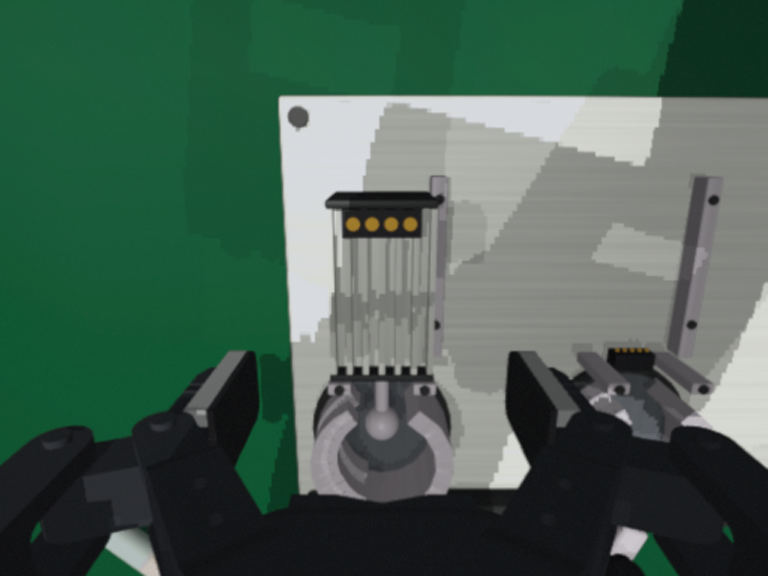

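View pics/iA6.png

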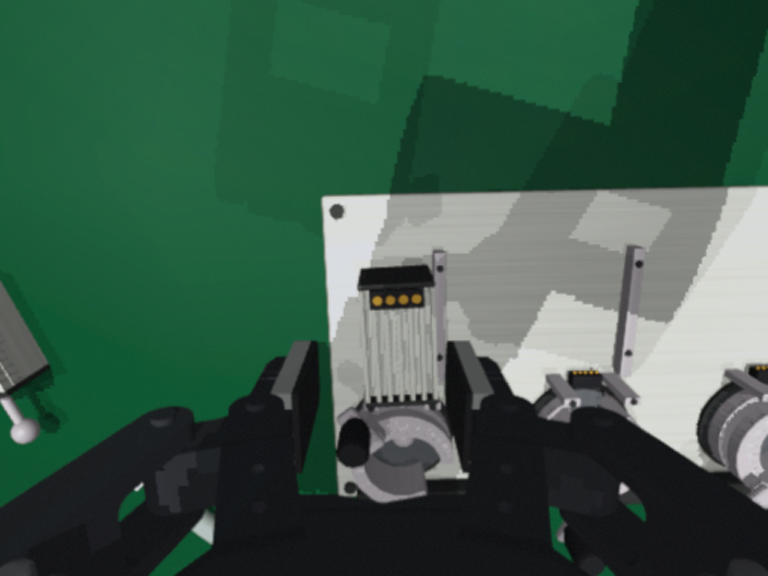

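View pics/iA6s.png

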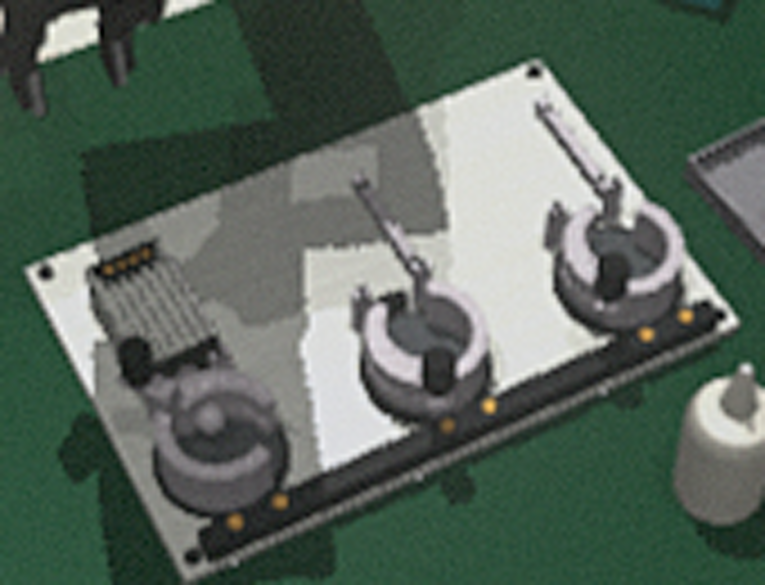

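```bash
python3 - <<'E'
from h import *
import pickle
o=[]
for i,p in enumerate([(.585,-.36,.26),(.60,-.42,.26)]):
    manip.move_to(p,ori(np.pi/2)); manip.hold(.1); c=snap('wrist'); o.append(c); save(c['image'],f'B{i}',(100,60,360,240),3)
pickle.dump(o,open('B.pkl','wb'));print(manip.get_time())
E
```

```text
54.8583
```

View pics/B0.png

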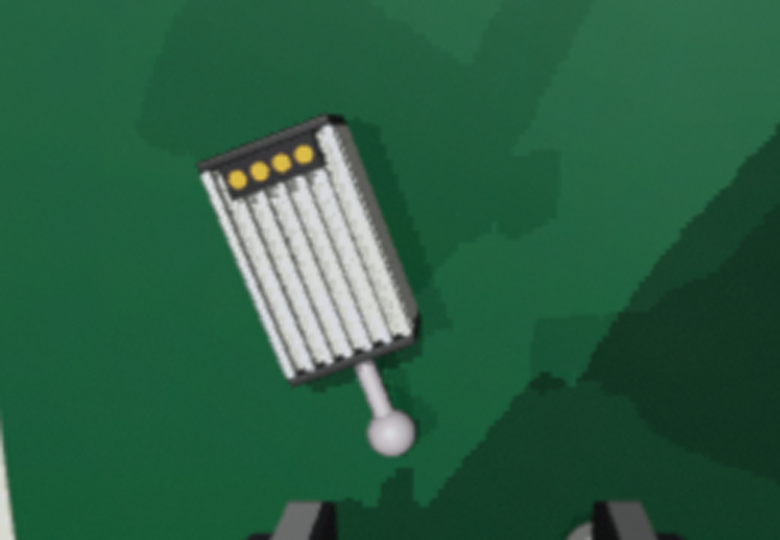

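View pics/B1.png

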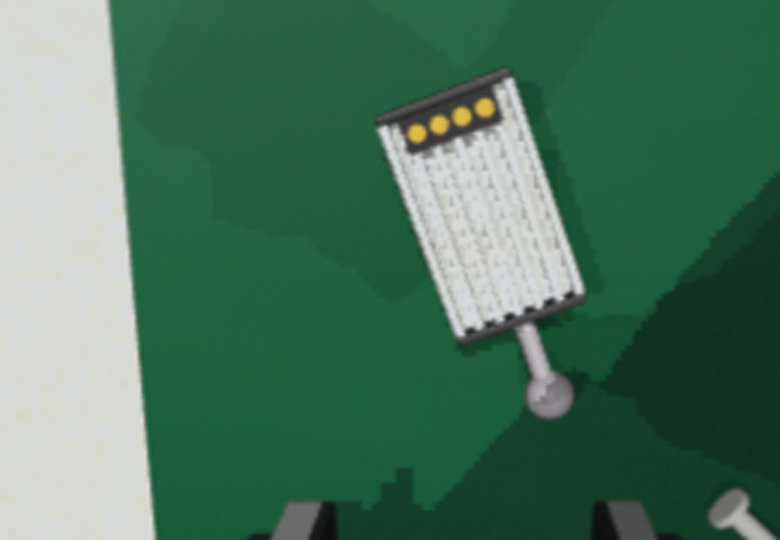

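```bash
python3 - <<'E'
from h import *
import pickle
B=pickle.load(open('B.pkl','rb'))
f=lambda u,v:(np.array([u,v])+.5)/3-.5+np.array([100,60])
H,e=tri(B,[f(391,432),f(549,395)]);g1,e1=tri(B,[f(237,180),f(417,134)]);g4,e4=tri(B,[f(304,154),f(485,107)])
print(H,e,g1,e1,g4,e4)
m=(g1+g4)/2; d=H-m; yaw=np.arctan2(d[1],d[0]); y2=np.arctan2(-(g4-g1)[0],(g4-g1)[1]); print(yaw,y2,np.hypot(d[0],d[1]))
o=H[:2]-.0755*np.array([np.cos(yaw),np.sin(yaw)]);print(o)
assert abs(H[2]-.025)<.005 and abs(yaw-y2)<.1 and abs(np.hypot(d[0],d[1])-.1066)<.004
print(manip.solve_ik([*o,.04],ori(yaw+np.pi/2)),manip.solve_ik([*o,.04],ori(yaw-np.pi/2)))
t=manip.get_time()
pick(o,yaw-np.pi)
c=snap('wrist');save(c['image'],'pB',scale=1.5);pickle.dump(c,open('pB.pkl','wb'));print(manip.get_time()-t)
E
```

```text
[ 0.6340839  -0.38717003  0.02435215] [np.float64(0.08696336165039684), np.float64(0.08788090945983598)] [ 0.53736014 -0.43525457  0.04948006] [np.float64(0.05873556016994195), np.float64(0.059440123747571794)] [ 0.52881552 -0.41273031  0.04773374] [np.float64(0.056662972912312336), np.float64(0.057356935166865325)]
0.34961520044621586 0.36258029716039253 0.1074992790114098
[ 0.5631513  -0.41303153]
None [-6.49851340e-01  7.89506586e-01  1.54028335e+00 -4.44089210e-16
  8.11802721e-01  5.71329787e-01]
pre [-0.4 -0.4  0.1]
grip w 0.04691067728887472 [-0.4  1.5  5.2]
lift w 0.046575122482794724 [ 0.1  0.4 -5.5] [ 0.56303109 -0.41301162  0.08519897]
4.566699999999997
```

View pics/pB.png

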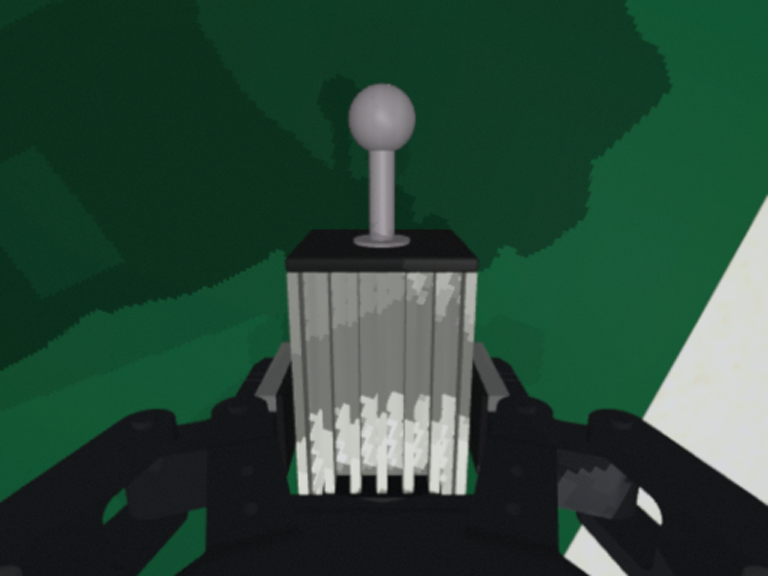

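```bash
python3 - <<'E'
from h import *
t=manip.get_time(); a=D[2]-np.pi/2
p=manip.get_position(); 
manip.move_to([.46,-.26,.13],ori(a)); print('w',manip.get_width())
manip.move_to([*seat('M',-.048,-.001),.12],ori(a)); print('w',manip.get_width())
manip.servo_line([*seat('M',-.048,-.001),.058],rate=.12); manip.hold(.1);print('w',manip.get_width(),F(),rel('M'))
manip.servo_line([*seat('M',-.048,-.001),.0533],rate=.04); manip.hold(.1);print('w',manip.get_width(),F(),rel('M'),manip.get_time()-t)
c=snap('wrist');save(c['image'],'iB',scale=1.5)
E
```

```text
w 0.04693755536737294
w 0.04702781500382303
w 0.04700905911248529 [ 0.9  0.8 -4.7] [-0.0473 -0.0012  0.0588]
w 0.046951397765332435 [ 1.   0.6 -4.7] [-0.048  -0.0009  0.0534] 3.0250000000000057
```

View pics/iB.png

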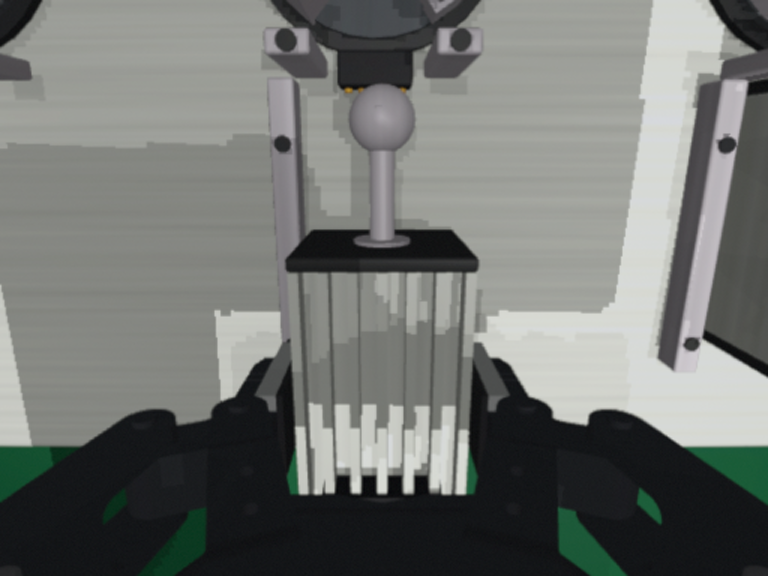

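```bash
python3 - <<'E'
from h import *
t=manip.get_time()
ok=True
for dx in np.arange(-.042,-.011,.006):
    manip.servo_line([*seat('M',dx,-.001),.0530],rate=.06); d=F(); print(round(dx,4),d)
    if d[0]<-7: ok=False;print('blocked');break
if ok: print(seatin('M'))
print(manip.get_time()-t,manip.get_width())
c=snap('wrist');save(c['image'],'iB2',scale=1.5)
E
```

```text
-0.042 [ 0.3  0.4 -5.9]
-0.036 [-0.5 -0.6 -4.8]
-0.03 [-0.4  0.  -4.6]
-0.024 [-0.7 -0.2 -5. ]
-0.018 [-0.8 -0.  -5.6]
-0.012 [-0.2 -0.8 -4.5]
[-0.2  0.5 -5.2] [-0.0091 -0.001   0.0527]
-0.008 [ 0.2 -0.4 -5.4] [-0.008  -0.001   0.0528]
-0.007 [-0.8  0.1 -4.9] [-0.007  -0.001   0.0528]
-0.006 [ 0.2 -0.5 -4.9] [-0.006  -0.001   0.0528]
-0.005 [-0.5  0.4 -5.1] [-0.005  -0.001   0.0528]
-0.004 [-0.3  0.8 -4.6] [-0.0043 -0.001   0.0527]
-0.003 [-2.3  0.3 -6.4] [-0.0033 -0.001   0.0527]
-0.002 [-2.  -0.7 -4.9] [-0.0022 -0.001   0.0527]
-0.001 [-4.  -0.3 -4.5] [-0.0012 -0.001   0.0527]
0.0 [-5.1 -0.1 -3.8] [-0.0005 -0.001   0.0527]
y -0.0005 [-4.7 -0.8 -4.8] [-0.0005 -0.0007  0.0527]
y 0.0 [-4.8 -2.2 -4.4] [-0.0006 -0.0003  0.0526]
y 0.0005 [-4.4 -2.  -4.9] [-0.0006  0.0001  0.0526]
y 0.001 [-4.7 -3.  -4.5] [-0.0005  0.0006  0.0526]
y 0.0015 [-5.2 -2.6 -5. ] [-0.0005  0.0011  0.0526]
y 0.002 [-4.8 -5.8 -5.1] [-0.0005  0.0012  0.0526]
down [-5.3 -5.5 -2.4] [-0.0005  0.0012  0.0518]
(np.float64(0.0), np.float64(0.002))
7.150000000000006 0.04648109093914393
```

View pics/iB2.png

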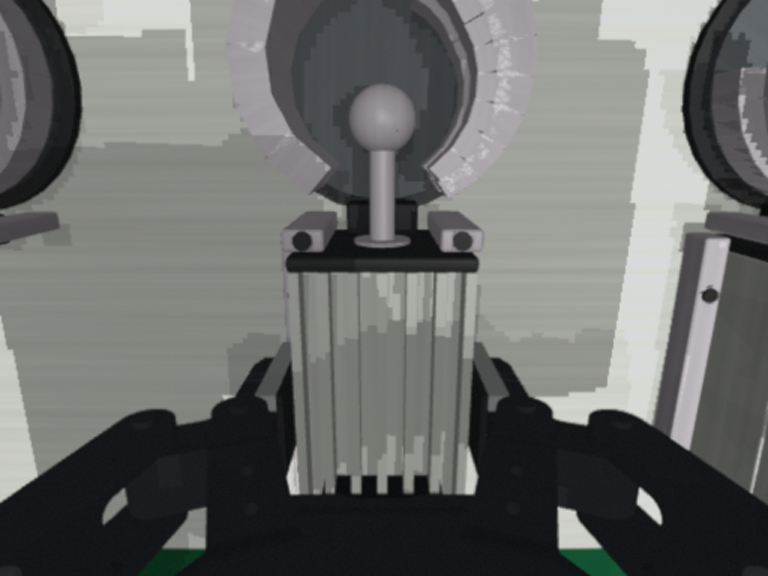

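```bash
python3 - <<'E'
from h import *
import pickle
t=manip.get_time()
p=manip.get_position()
manip.command_gripper(.075); manip.servo_line([*p[:2],.14],rate=.2)
turn('M',.02,2.17,z=.097)
print(manip.get_time()-t)
manip.command_gripper(.085)
o=[]
for i,q in enumerate([(.50,-.04,.26),(.53,.03,.24)]):
    manip.move_to(q,ori(np.pi/2)); manip.hold(.1)
    c=snap('wrist');save(c['image'],f'z{i}',scale=1.5);o.append(c)
pickle.dump(o,open('z.pkl','wb'));print(manip.get_time())
c=snap('scene');save(c['image'],'zs',scale=1.5);pickle.dump(c,open('zs.pkl','wb'))
E
```

```text
knob width 0.018914142199602135 [-0.6 -0.6  3.5]
max F 16.042905394826423 end [-5.1 -7.8 13.1] 0.019535978656254414 [ 0.59981594 -0.00242195  0.09776186] want [ 0.60062733 -0.00134287]
9.441699999999997
82.5667
```

View pics/z0.png

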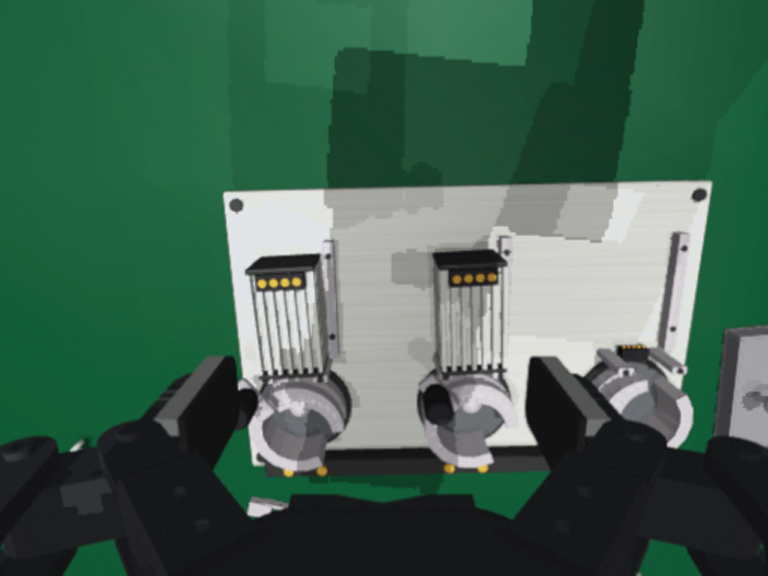

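View pics/z1.png

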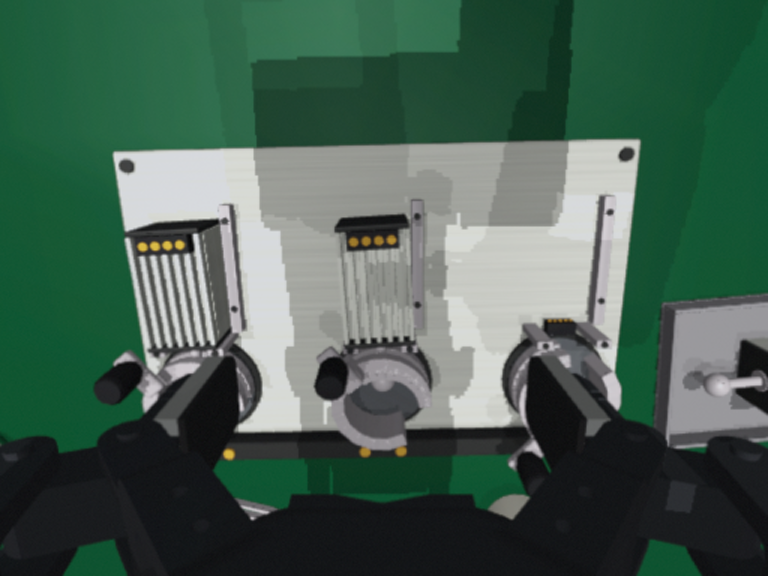

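View pics/zs.png

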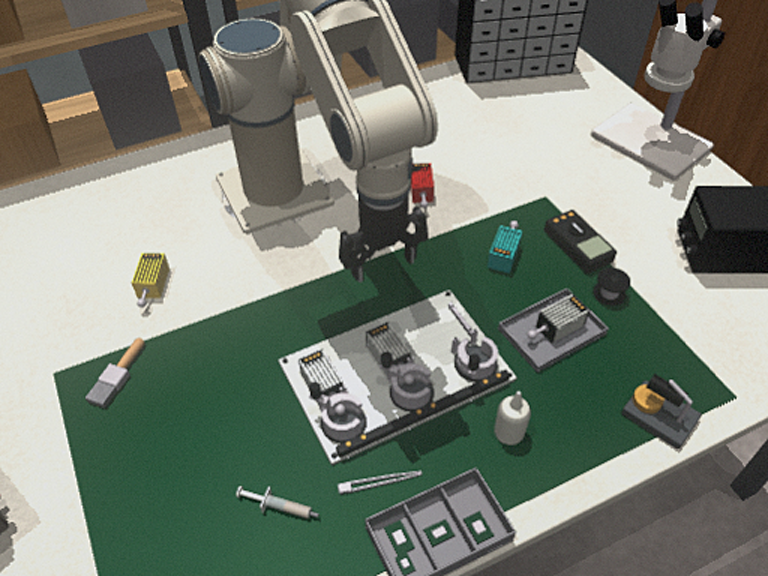

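```bash
cat > chk.py <<'E'
from h import *
import pickle
def gold(c,uv):
    u,v=map(int,uv);im=c['image'][v-9:v+10,u-28:u+29]
    hsv=cv2.cvtColor(im,cv2.COLOR_RGB2HSV);m=cv2.inRange(hsv,(12,120,80),(32,255,255))
    w=m>0; ys,xs=np.nonzero(w); pts=np.c_[xs+u-28,ys+v-9].astype(float)
    return pts.mean(0),np.linalg.svd(pts-pts.mean(0))[2][0],len(pts)
def dock(X):
    c,s=np.cos(D[2]),np.sin(D[2]);p=X[:2]-D[:2];return np.round([c*p[0]+s*p[1],-s*p[0]+c*p[1],X[2]],4)
v=pickle.load(open('v.pkl','rb'));z=pickle.load(open('z.pkl','rb'))
S={'tested(start,M)':([v[2],v[3]],[(365/1.5,271/1.5),(265/1.5,193/1.5)]),'B in M':(z,[(474/1.5,279/1.5),(372/1.5,241/1.5)]),'A in R':(z,[(280/1.5,283/1.5),(160/1.5,246/1.5)])}
for n,(cs,uv) in S.items():
    g=[gold(c,u) for c,u in zip(cs,uv)]
    X,e=tri(cs,[k[0] for k in g])
    an=[]
    for c,k in zip(cs,g):
        P=onz(c,[k[0]-8*k[1],k[0]+8*k[1]],.049);d=P[1]-P[0];d*=np.sign(d[1]);an.append(np.arctan2(-d[0],d[1])-D[2])
    print(n,dock(X),np.round(e,2),[k[2] for k in g],'yaw',np.round(an,3), [dock(onz(c,[k[0]],.058)[0])[:2] for c,k in zip(cs,g)])
for n,uv,b in [('M',(331,380),'M'),('R',(118,384),'R')]:
    pass
E
python3 chk.py; python3 - <<'E'
from h import *
import pickle
z=pickle.load(open('z.pkl','rb'));save(z[1]['image'],'z1a',(60,130,310,290),3.1)
E
```

```text
tested(start,M) [-0.0603 -0.0005  0.0572] [0.1  0.12] [116, 151] yaw [-0.008 -0.003] [array([-0.0604, -0.0005]), array([-0.0605, -0.0002])]
B in M [-0.0613 -0.0028  0.0595] [0.1  0.11] [120, 139] yaw [0.037 0.032] [array([-0.061 , -0.0025]), array([-0.0609, -0.0029])]
A in R [-0.0612 -0.1371  0.0593] [0.08 0.09] [131, 156] yaw [0.03  0.029] [array([-0.061 , -0.1374]), array([-0.0609, -0.1378])]
```

View pics/z1a.png

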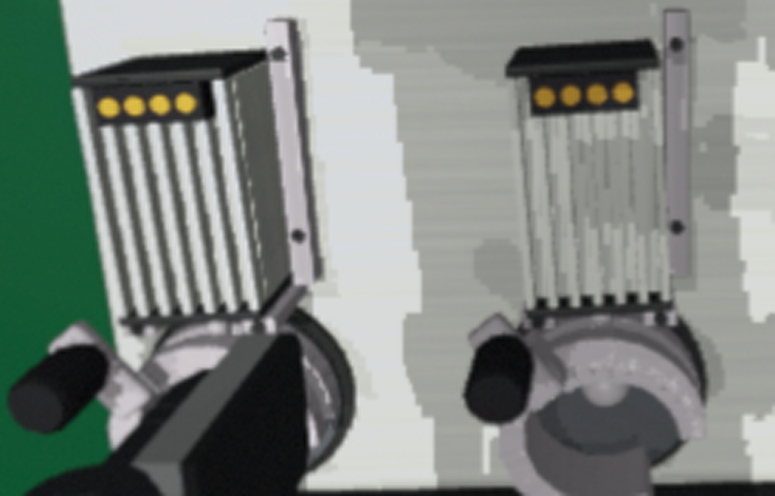

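```bash
python3 - <<'E'
from h import *
import pickle
t=manip.get_time(); a=D[2]+np.pi/2
for b in 'MR':
    p=seat(b,-.024,.0)
    manip.move_to([*p,.14],ori(a)); manip.command_gripper(.085,60)
    manip.servo_line([*p,.052],ori(a),rate=.15); print(b,'pre',F())
    manip.command_gripper(0.0,60); print('w',manip.get_width(),F(),rel(b))
    p2=seat(b,-.024,.0012); manip.servo_line([*p2,.052],rate=.02); manip.hold(.1); print('y push',F(),rel(b))
    manip.command_gripper(.085); manip.servo_line([*p,.14],rate=.2)
o=[]
for i,q in enumerate([(.50,-.04,.26),(.53,.03,.24)]):
    manip.move_to(q,ori(np.pi/2)); manip.hold(.1)
    c=snap('wrist');save(c['image'],f'y{i}',scale=1.5);o.append(c)
pickle.dump(o,open('z.pkl','wb'));print(manip.get_time())
E
python3 chk.py
```

```text
M pre [0.7 0.4 0.3]
w 0.04676250350202429 [-2.2  0.   9.1] [-0.0234 -0.      0.0532]
y push [-1.4 -6.5  8.7] [-0.0234  0.0003  0.0532]
R pre [ 0.8  0.3 -0.1]
w 0.04702695624997792 [-1.5  0.6  7.9] [-0.0234 -0.0001  0.0533]
y push [-1.7 -5.8  7.4] [-0.0234  0.0002  0.0533]
90.6333
tested(start,M) [-0.0603 -0.0005  0.0572] [0.1  0.12] [116, 151] yaw [-0.008 -0.003] [array([-0.0604, -0.0005]), array([-0.0605, -0.0002])]
B in M [-0.0612 -0.0006  0.0588] [0.06 0.06] [120, 138] yaw [0.012 0.008] [array([-0.061 , -0.0004]), array([-0.061 , -0.0007])]
A in R [-0.061  -0.136   0.0583] [0.03 0.03] [129, 155] yaw [0.021 0.001] [array([-0.061 , -0.1361]), array([-0.061 , -0.1362])]
```

View pics/y1.png

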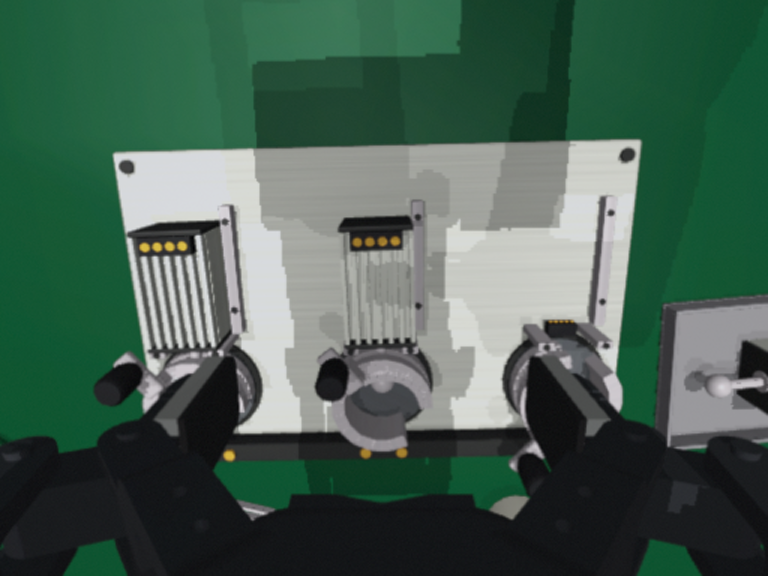

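```bash
python3 - <<'E'
from h import *
import pickle
manip.move_to([.60,.0,.28],ori(-np.pi/2)); manip.hold(.1)
c=snap('wrist');save(c['image'],'e0',(60,30,440,270),2.1);pickle.dump(c,open('e0.pkl','wb'))
manip.move_to([.35,-.35,.30],ori(0)); manip.hold(.3)
s=snap('side');save(s['image'],'e1',(120,120,370,290),3.1)
s=snap('scene');save(s['image'],'e2',(180,170,420,320),3.2)
print(manip.get_time(),F())
E
```

```text
95.8167 [-0.   0.1  0.2]
```

View pics/e0.png

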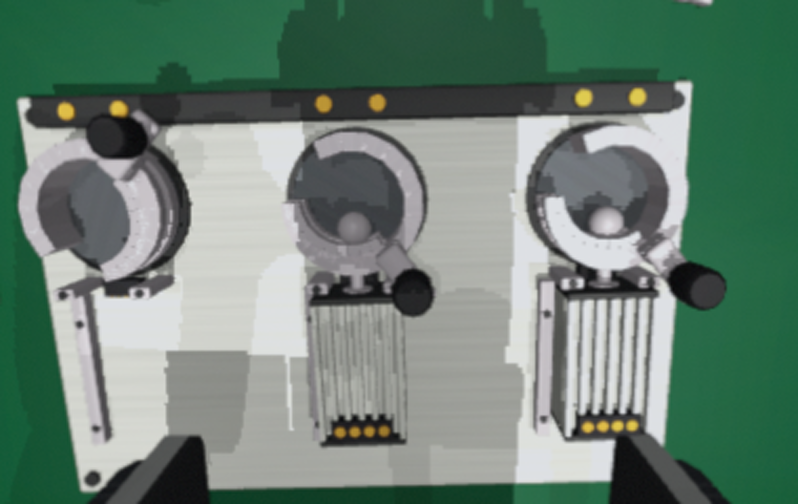

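View pics/e1.png

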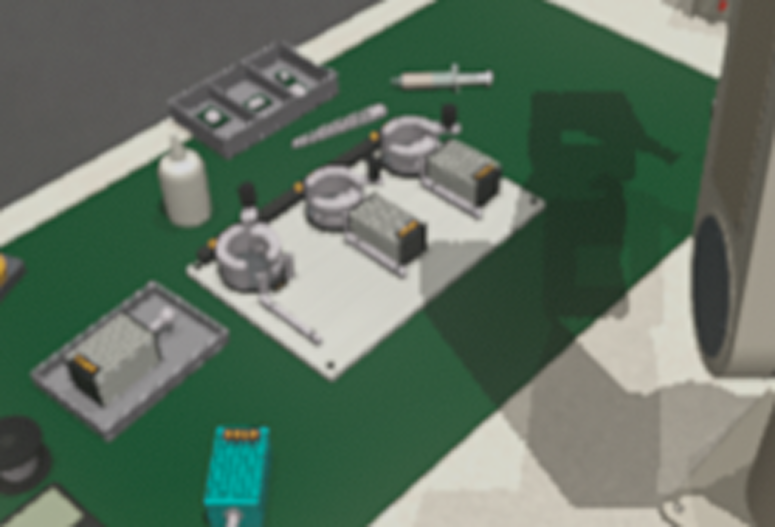

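View pics/e2.png

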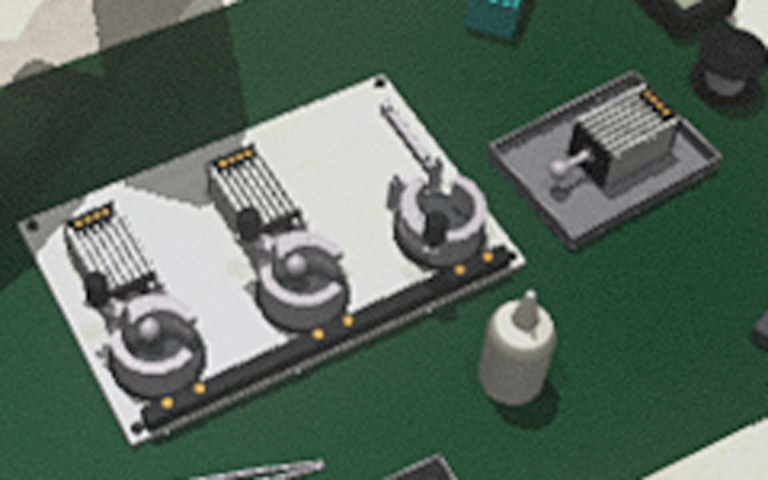

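```bash
python3 - <<'E'
from h import *
import pickle
from chk import gold,dock
c=pickle.load(open('e0.pkl','rb'));f0=pickle.load(open('f.pkl','rb'))[0]
g=lambda u,v:((u+.5)/2.1-.5+60,(v+.5)/2.1-.5+30)
for b,uv in [('M',g(413,293)),('R',g(708,291))]:
    k=onz(c,[uv],.097)[0,:2];d=k-axis(b);print(b,'r',np.hypot(*d).round(4),'q',round(D[2]-np.arctan2(d[1],d[0])-.35,3))
k=onz(f0,[(252.9,171.1)],.097)[0,:2];d=k-axis('M');print('start M r',np.hypot(*d).round(4),'q',round(D[2]-np.arctan2(d[1],d[0])-.35,3))
for n,cc,uv in [('start',f0,(231.6,235)),('M',c,g(362,432)),('R',c,g(610,427))]:
    m,dr,k=gold(cc,uv);P=onz(cc,[m-8*dr,m+8*dr],.058);e=P[1]-P[0];e*=np.sign(e[1]);print(n,dock(onz(cc,[m],.058)[0]),k,'yaw',np.arctan2(-e[0],e[1])-D[2])
E
```

```text
tested(start,M) [-0.0603 -0.0005  0.0572] [0.1  0.12] [116, 151] yaw [-0.008 -0.003] [array([-0.0604, -0.0005]), array([-0.0605, -0.0002])]
B in M [-0.0612 -0.0006  0.0588] [0.06 0.06] [120, 138] yaw [0.012 0.008] [array([-0.061 , -0.0004]), array([-0.061 , -0.0007])]
A in R [-0.061  -0.136   0.0583] [0.03 0.03] [129, 155] yaw [0.021 0.001] [array([-0.061 , -0.1361]), array([-0.061 , -0.1362])]
M r 0.048 q 2.106
R r 0.0498 q 2.131
start M r 0.0473 q 2.186
start [-0.0606  0.0001  0.058 ] 99 yaw 0.0015811477680402301
M [-0.061  -0.0006  0.058 ] 103 yaw -0.0012392797583709002
R [-0.0612 -0.1362  0.058 ] 110 yaw 0.022331299391033625
```

```bash
python3 -c "
from rig import manip
print(manip.get_time(), manip.get_contact_force()); manip.sign_off()"
```

```text
95.8167 [-0.0084599   0.05505902  0.20174705]
the job is handed in; nothing more can be done
```

I handed the job in at 95.8 s. The tested module lies in the out-tray, and both silver modules on the bench are locked in bays. Only two were present. The nearer one is in the right bay and the farther one in the middle bay. I didn't touch the left bay, the coloured look-alikes or the bystanders.

**Last checks, from the wrist, scene and side cameras:**
- **Loaded modules:** both sit about 0.5–1 mm short along the bay, compared with where the tested module was locked at the start, and about 1 mm or less across it. Yaw was at most about 0.02 rad.
- **Cams:** camera readings put the middle at about 2.11 rad and the right at about 2.13 rad. The gripper's last position gave about 2.16 rad for the right. All of these are above 1.9, but I stopped just short of the 2.2 end stop.
- **Tested module:** it looks flat in the tray, roughly centred, with its stud towards the dock. I judged this from the pictures and did not measure its tilt.
- **Arm:** retracted and touching nothing (0.2 N).

**What went wrong or disagreed:**
- **Yaw after locking:** turning the cams left both modules turned by about 0.03 rad. I squared each one against the fence with the gripper and measured again.
- **First slide into the right bay:** the module dragged on the plate (Fx −9 N, Fz 12.6 N). I lifted it slightly and it went in freely.
- **Module height:** the two-view heights came out about 1–1.5 mm higher than the tested module's at the start. I took that as measurement noise, because the modules look flat in the side view.

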